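Build up a receiving flask on its stepped riser

TASK

Set up the receiving flask: stand the cast riser on the stepped steel base, long foot on the low part and short foot on the step, let go of it, and press down on top of its overhanging end to feel that it does not rock. Then stand the conical flask centrally on the riser's round pad, next slip the weight ring over the flask's neck so that it lies round its shoulder, and last put the stopper fully home in its mouth. Leave the beaker, the jar and the screwdriver alone, and leave everything standing free.

Things in the scene. Friction and masses are not known exactly. Their poses are not given: they have to be found in the camera images.
- station: Fixed steel base on the bench, 84 mm wide in y: a dark low plate 6 mm high from x = -78 to 0 mm, and a bright step 18 mm high from x = 0 to +46 mm. Origin on the bench surface, on the centreline (y = 0) at the foot of the step; z up. The riser belongs here with its origin over this origin and its x axis along this x axis.
- riser: Cast aluminium riser, 0.45 kg, upright, 60 mm wide in y with flat sides to grip. Top at z = 48, x = -70 to 30 mm; on it a black rubber pad 56 mm across, top z = 50, centred on x = y = 0. Long foot x = -70 to -12, sole z = 0; short foot x = 10 to 30, sole z = 12: the end from x = 0 to 30 overhangs; press it there. Origin at the long sole's level under the pad's centre; z up. Mass centre x = -27.
- flask: Empty conical flask of brown glass, 0.11 kg, 96 mm high, loose, upright: 62 mm across up to z = 6 mm, tapering to 30 mm at z = 62 mm, then a straight neck 30 mm across up to the mouth at z = 96 mm, bore 24 mm. Origin at the centre of the underside; z up. On the pad its origin lies 50 mm above the riser's.
- weight: Flat steel weight ring, 0.2 kg, loose, lying flat: 62 mm outer diameter, 40 mm hole, 18 mm high. Origin at the centre of its underside, z along its axis. Slipped over the flask's neck it comes to rest on the cone, its underside about 44 mm above the flask's underside.
- stopper: White plastic stopper, 35 g, loose, standing on its plug: plug 19 mm across (17 mm at its end), 14 mm long; above it a round head 36 mm across and 16 mm high; 30 mm overall. Origin at the centre of the plug's lower end; z up. Home when the head lies on the flask's mouth, its origin 82 mm above the flask's.
- beaker: Bystander, loose: clear glass beaker, 72 mm across, 85 mm high, no cone. Origin at the centre of its underside. Leave it alone.
- jar: Bystander, loose: white jar with black cap, 60 mm across, 95 mm high. Origin at the centre of its underside. Leave it alone.
- screwdriver: Bystander, loose: screwdriver 180 mm long lying on the bench beyond the work. Leave it alone.
Mind the look-alikes: they are no part of the job. What is meant by the weight is not purple or turquoise, and is the smaller of those in its own colour.

How it is judged:
By the outcome, as a careful person would: the job done as asked, in the order asked, and still so for the second after the job is handed in, with the robot touching nothing.
It also fails if it takes over 128 s, if anything falls off the work surface, if the arm or the gripper's body presses on something with over 40 N, if the wrist force passes 120 N, or if a joint passes its speed limit or range.

ROBOT

A 6-joint arm with a two-finger parallel gripper is mounted at the origin on the work surface. World frame = base frame: x ahead of the robot, y to its left, z up, the work surface at z = 0. Lengths are in m, angles in degrees, forces in N, time in s.
With the tool pointing down it reaches from about 0.3 to 0.75 m from the base axis. Payload 8.5 kg.
Tool frame: the origin (TCP) lies between the finger pads; the fingertips stand ahead of it and the grasp point (between the pads) lies 8 mm behind it (env.tcp_to_tips is the z of the fingertips in the tool frame, in m); z points along the fingers, x is the direction in which the jaws open and shut, and the axes are right-handed (so a half turn about z gives the same grasp; the last joint's range is limited). The gripper opens to 85 mm and grips with 20 to 120 N. Pads are 22 mm wide; open, the fingers measure 114 mm over their backs; the gripper's body (76 mm by 85 mm) begins 54 mm behind the grasp point. The pads swing forward as they close: fully open they stand 13 mm farther back than shut.
Start: joints at [60.201, 21.807, 74.336, -0, 83.858, -12.336], TCP at [0.165, 0.525, 0.242] pointing down, gripper open.
Joint ranges: [-178.18, 178.18], [-50.72, 133.34], [12.68, 142.11], [-81.47, 261.47], [9.98, 163.14], [-165.26, 165.26]. Speed limits (degrees/s): [136.94, 136.94, 180, 180, 180, 180].

INTERFACE

Orientations are given as a 3x3 rotation matrix whose columns are the frame's x, y, z axes.
In Python, from rig import observe, viewer, env gives the robot as it stands.
- The arm moves only by the tool jog_arm, never from a script. Its arguments are lists of equal length, an entry for each row: "dr": the turn, a rotation vector about the tool's x, y, z in rad, a list of three; "slide": the shift along the tool's x, y, z in m, a list of three; "gripper": the opening, from -1 (shut) to 1 (fully open), so that 0 is half open. In form: {"dr": [[rx, ry, rz], ...], "slide": [[dx, dy, dz], ...], "gripper": [gripper, ...]}. A call has exactly 10 rows; each row shifts and turns the commanded pose from where the row before left it, along the tool's axes as they then stand; what a row does not reach is not made up. A row lasts 1/10 s, in which the tool goes at most 50 mm and 8.59 degrees, less where a joint would pass 70% of its speed; a pose out of reach is approached as far as the arm can. A call is refused whole if a number of a shift passes 0.05 or a number of a turn 0.15, either way. A call with a gripper value outside its range is refused whole. The fingers move at their own pace and stop on an object; "force" is the grip in N (left out, the last holds). Time passes only in rows, so rows that do not move let the fingers close, or fill a call up. It gives the time, the measured TCP pose, the force and the opening at its end, in the units of the state.
- observe(): the state, without advancing time (a new reading comes with each control period).
- viewer.get_image(name): name is "scene" or "top" or "wrist"; returns a dict with "pixels" (384x512x3 uint8, blue, green, red), "camera_matrix" (3x3 intrinsics, pixels), "dist_coeffs" ([k1, k2, p1, p2, k3] as OpenCV has them; the pictures are not rectified), "R" (3x3) and "t" (3): a world point X has camera coordinates R X + t. Camera axes: x right, y down, z forward; pixel columns grow to the right and rows downward; lengths in m; the calibration is good to about 2 mm. A picture is of the moment at which its call begins. There is no depth.
- env.close_job(): hands the job in, once; it reports no verdict.
The state is a dict: "time_s": time; "q": joint angles; "qvel": joint speeds; "joint_efforts": joint torques, N m; "position": TCP position; "tool_rot": TCP orientation; "ft_force": force on the tool from outside, world axes, zero at the start; "wrist_torque": the same for the moment, N m; "grip_width": finger opening in m.
Only numpy, scipy, OpenCV 4.12 (cv2) and the standard library are available. Lean on these libraries where they do the work, as an engineer would, in place of code of your own. Each camera call takes 0.05 s, during which the arm holds its last target.

## Working session

There is one attempt and no reset: what is moved stays moved. The work goes in short steps, Python scripts to look and compute and a tool call to move; the robot and the scene stay as the last step left them, time stands still between calls to the robot, and variables do not carry over. Pictures are saved under pics/ and viewed, and the job is handed in when it is done.

Besides the shell and the picture viewer there is one more tool, called after "Emit:" as name(argument=value, ...), one argument or row to a line, values as JSON. jog_arm: Moves the arm, as the interface text tells. Its arguments: {"type":"object","properties":{"dr":{"type":"array","items":{"type":"array","items":{"type":"number"}}},"slide":{"type":"array","items":{"type":"array","items":{"type":"number"}}},"gripper":{"type":"array","items":{"type":"number"}},"force":{"type":"number"}},"required":["dr","slide","gripper"]}

```bash
ls; mkdir -p pics; python3 - <<'E'
from rig import observe, viewer, env
import cv2,numpy as np
s=observe();print(s); print(env.tcp_to_tips)
for n in("scene","top","wrist"):
    im=viewer.get_image(n); cv2.imwrite(f"pics/{n}0.png",im["pixels"])
    print(n,im["camera_matrix"],im["dist_coeffs"],im["R"],im["t"])
E
```

```text
pics
{'time_s': 0.0, 'q': array([ 6.02008900e+01,  2.18428173e+01,  7.43836463e+01,  8.31775443e-04,
        8.38577841e+01, -1.23362353e+01]), 'qvel': array([-0.06001962,  0.04632655, -0.00539678,  0.04814328, -0.0258544 ,
        0.01869137]), 'joint_efforts': array([-6.91073674e-04, -4.48473966e+01, -2.31277657e+01, -2.88940601e-04,
        4.87091951e-03, -2.69914096e-06]), 'position': array([0.16491686, 0.52441591, 0.24170116]), 'tool_rot': array([[ 3.00088727e-01,  9.53911004e-01, -7.43256550e-04],
       [ 9.53910217e-01, -3.00089468e-01, -1.26880151e-03],
       [-1.43336719e-03, -3.28246985e-04, -9.99998919e-01]]), 'ft_force': array([-0.42751364,  0.01421269,  0.56756154]), 'wrist_torque': array([0.00400308, 0.00845741, 0.02120808]), 'grip_width': 0.08529630914169634}
0.011
scene [[465.19578133   0.         256.43692523]
 [  0.         465.19578133 194.95733219]
 [  0.           0.           1.        ]] [-0.14342425  0.          0.          0.          0.        ] [[-0.23105598  0.97285178  0.01313568]
 [ 0.81611405  0.20114508 -0.54175503]
 [-0.52968952 -0.11445553 -0.84043378]] [ 0.12061937 -0.459676    1.33619736]
top [[360.23678237   0.         258.36805651]
 [  0.         360.23678237 193.26315738]
 [  0.           0.           1.        ]] [-0.05374538  0.          0.          0.          0.        ] [[ 0.01016602 -0.99941807 -0.03256023]
 [-0.99901511 -0.00874469 -0.04350107]
 [ 0.04319103  0.0329704  -0.99852265]] [0.00584432 0.59628401 0.94114957]
wrist [[269.34605263   0.         251.86831464]
 [  0.         269.34605263 194.31379229]
 [  0.           0.           1.        ]] [-0.04758233  0.          0.          0.          0.        ] [[ 0.30086559  0.95366488 -0.0017852 ]
 [ 0.9078026  -0.28582226  0.30692029]
 [ 0.29218886 -0.09396236 -0.95173355]] [-0.54989416 -0.03876371  0.38105329]
```

View pics/scene0.png

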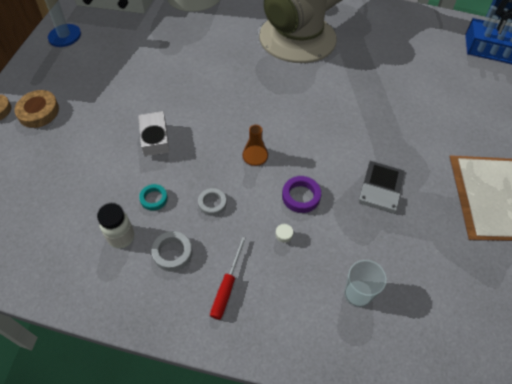

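View pics/top0.png

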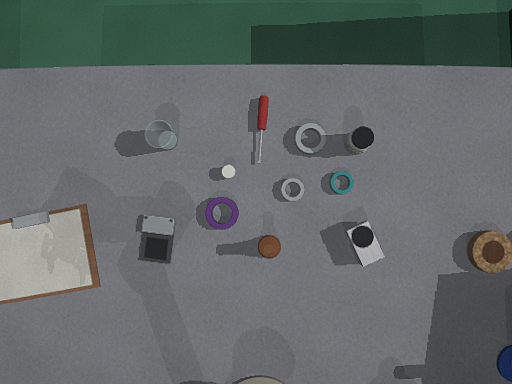

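View pics/wrist0.png

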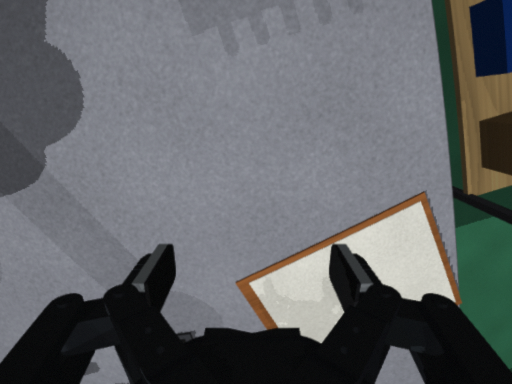

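Top view: riser around (366,243), station (157,238), flask (269,246), small grey ring (292,189), stopper (228,171). The purple, turquoise and larger grey rings are look-alikes. Next I'll take enlarged crops and make measurements.

```bash
cat > h.py <<'E'
import cv2,numpy as np
from rig import observe, viewer, env
def cam(n):
    im=viewer.get_image(n); im={k:np.array(v) for k,v in im.items()}; return im
def ray(im,uv):
    uv=np.array(uv,float).reshape(-1,1,2)
    p=cv2.undistortPoints(uv,im["camera_matrix"],im["dist_coeffs"]).reshape(-1,2)
    d=np.c_[p,np.ones(len(p))]@im["R"]   # R^T d
    c=-im["R"].T@im["t"]
    return c,d
def plane(im,uv,z):
    c,d=ray(im,uv); return c+d*((z-c[2])/d[:,2])[:,None]
def proj(im,X):
    r=cv2.Rodrigues(im["R"])[0]
    return cv2.projectPoints(np.array(X,float).reshape(-1,1,3),r,im["t"],im["camera_matrix"],im["dist_coeffs"])[0].reshape(-1,2)
def tri(a,ua,b,ub):
    c1,d1=ray(a,ua);c2,d2=ray(b,ub);d1=d1[0]/np.linalg.norm(d1[0]);d2=d2[0]/np.linalg.norm(d2[0])
    A=np.c_[d1,-d2];s=np.linalg.lstsq(A,c2-c1,rcond=None)[0]
    p,q=c1+d1*s[0],c2+d2*s[1];return (p+q)/2,np.linalg.norm(p-q)
def crop(im,x,y,w,h,k,name):
    c=im["pixels"][y:y+h,x:x+w];cv2.imwrite(name,cv2.resize(c,None,fx=k,fy=k,interpolation=cv2.INTER_CUBIC))
E
python3 - <<'E'
from h import *
a=cam("top");b=cam("scene")
np.save("top0.npy",a,allow_pickle=True);np.save("scene0.npy",b,allow_pickle=True)
def strip(im,boxes,name):
    t=[cv2.resize(im["pixels"][y:y+50,x:x+50],(400,400),interpolation=cv2.INTER_CUBIC) for x,y in boxes]
    n=[cv2.resize(q,(266,266)) for q in t]
    n+= [np.zeros_like(n[0])]*(6-len(n))
    cv2.imwrite(name,np.vstack([np.hstack(n[:3]),np.hstack(n[3:6])]))
strip(a,[(342,220),(132,210),(245,222),(268,165),(205,150)],"pics/topc.png")
strip(b,[(130,105),(357,155),(232,120),(188,178),(262,210)],"pics/scenec.png")
E
```

```text
(no output)
```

View pics/topc.png

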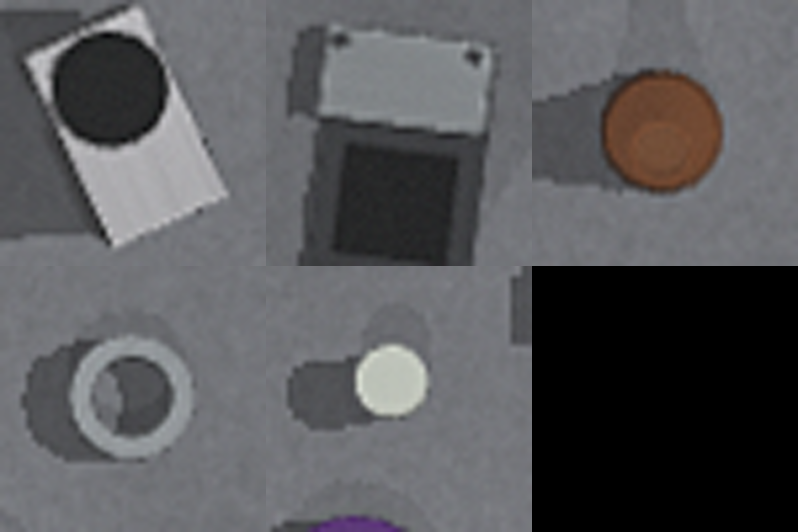

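View pics/scenec.png

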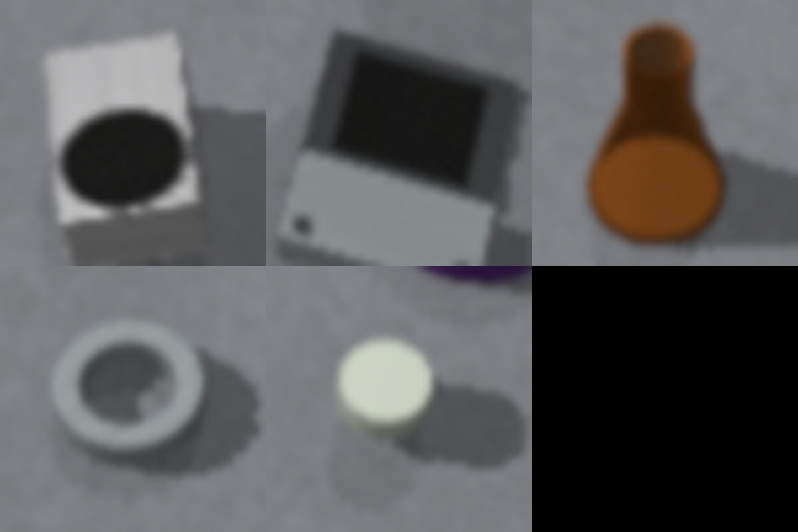

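```bash
cat > m.py <<'E'
from h import *
a=np.load("top0.npy",allow_pickle=True).item();b=np.load("scene0.npy",allow_pickle=True).item()
def blob(im,box,f,k=8):
    x,y,w,h=box
    c=cv2.resize(im["pixels"][y:y+h,x:x+w],None,fx=k,fy=k,interpolation=cv2.INTER_CUBIC)
    m=f(c.astype(int)).astype(np.uint8)*255
    cs=cv2.findContours(m,cv2.RETR_EXTERNAL,cv2.CHAIN_APPROX_NONE)[0]
    c=max(cs,key=cv2.contourArea).reshape(-1,2).astype(float)
    return (c+.5)/k-.5+[x,y]
def el(c): return cv2.fitEllipse(c.astype(np.float32))
def quad(c):
    r=cv2.minAreaRect(c.astype(np.float32));return cv2.boxPoints(r)
E
python3 - <<'E'
from m import *
for n,im,bx in(("top",a,[(342,220,50,50),(132,210,50,60),(245,222,50,50),(268,165,50,50),(205,150,50,45)]),("scene",b,[(130,105,50,50),(357,155,55,60),(232,120,50,50),(188,178,50,50),(262,215,50,45)])):
    V=lambda c:c.sum(2)/3
    for x in bx: 
        c=im["pixels"][x[1]:x[1]+x[3],x[0]:x[0]+x[2]].astype(int); print(n,x,np.percentile(V(c),[2,10,30,50,80,95]))
    print("pad",(e:=el(blob(im,bx[0],lambda c:V(c)<80))) )
    print("flask",el(blob(im,bx[2],lambda c:c[...,2]-c[...,0]>35)))
    print("ring",el(blob(im,bx[3],lambda c:V(c)>140)))
    print("stop",el(blob(im,bx[4],lambda c:V(c)>160)))
    q=blob(im,bx[0],lambda c:V(c)>150); print("riser",quad(cv2.convexHull(q.astype(np.float32))))
    q=blob(im,bx[1],lambda c:V(c)>135); print("step",quad(q))
E
```

```text
top (342, 220, 50, 50) [ 35.66        43.          84.33333333 116.33333333 145.8
 175.66666667]
top (132, 210, 50, 60) [ 36.33333333  39.66666667  69.         106.66666667 118.33333333
 134.33333333]
top (245, 222, 50, 50) [ 60.98        76.33333333 109.33333333 116.33333333 119.66666667
 122.        ]
top (268, 165, 50, 50) [ 72.33333333  83.33333333 114.66666667 117.33333333 120.66666667
 149.35      ]
top (205, 150, 50, 45) [ 79.33333333  94.         116.         118.         121.
 188.        ]
pad ((362.0903015136719, 236.2477569580078), (21.255205154418945, 21.692913055419922), 108.6991958618164)
flask ((269.1981506347656, 246.28273010253906), (21.33283233642578, 21.729162216186523), 84.81442260742188)
ring ((292.364013671875, 189.0608673095703), (21.908855438232422, 22.208358764648438), 115.05489349365234)
stop ((228.10491943359375, 171.02896118164062), (12.842039108276367, 13.171798706054688), 73.9225082397461)
riser [[352.66937 243.98726]
 [374.0821  234.00676]
 [384.52625 256.41418]
 [363.11353 266.39465]]
step [[152.10516 232.20045]
 [154.13663 215.69472]
 [174.04468 218.
[... 481 characters left out ...]
 82.66666667  87.66666667 122.33333333 126.66666667 130.
 202.        ]
pad ((152.83358764648438, 134.4193115234375), (17.512800216674805, 23.124469757080078), 78.47369384765625)
flask ((254.70486450195312, 147.71665954589844), (23.248350143432617, 42.2976188659668), 1.3029186725616455)
ring ((211.18429565429688, 199.28567504882812), (22.788862228393555, 27.593652725219727), 83.30043029785156)
stop ((283.7782287597656, 230.94752502441406), (15.184386253356934, 17.36798667907715), 89.16161346435547)
riser [[136.51204 114.52878]
 [162.80049 110.39078]
 [165.65334 128.51463]
 [139.36488 132.65263]]
step [[359.16998 198.19707]
 [363.42358 183.73488]
 [399.0478  194.21257]
 [394.7942  208.67476]]
```

```bash
cat >> m.py <<'E'
def rect_mask(im,box,f,k=8,open_=0):
    x,y,w,h=box
    c=cv2.resize(im["pixels"][y:y+h,x:x+w],None,fx=k,fy=k,interpolation=cv2.INTER_CUBIC)
    return f(c.astype(int)),c
def axfit(P):
    r=cv2.minAreaRect((P[:,:2]*1000).astype(np.float32));return r
E
python3 - <<'E'
from m import *
V=lambda c:c.sum(2)/3
for n,im in(("top",a),("scene",b)):
    print(n,"cam",-im["R"].T@im["t"])
A=[(362.09,236.25)];B=[(152.83,134.42)]
print("pad z.05",plane(a,A,.05),plane(b,B,.05),tri(a,A,b,B))
print("flask base z.004",plane(a,[(269.2,246.28)],.004))
A=[(292.36,189.06)];
print("ring z.018",plane(a,A,.018))
q=blob(b,(188,178,50,50),lambda c:V(c)>134);print(" scene",el(q),plane(b,[el(q)[0]],.018))
A=[(228.1,171.03)]
print("stop .03",plane(a,A,.03))
q=blob(b,(262,215,50,45),lambda c:V(c)>185);print(" scene",el(q),plane(b,[el(q)[0]],.03))
# riser top: hull of top-face pixels in both
for n,im,bx,t in(("top",a,(342,215,50,60),135),("scene",b,(130,105,50,50),158)):
    q=blob(im,bx,lambda c:V(c)>t);P=plane(im,q,.048);h=cv2.convexHull((P[:,:2]*1000).astype(np.float32));r=cv2.minAreaRect(h);print("riser",n,r,cv2.boxPoints(r).tolist())
for n,im,bx,t in(("top",a,(132,205,50,40),128),("scene",b,(357,175,55,40),128)):
    q=blob(im,bx,lambda c:(V(c)>t));P=plane(im,q,.018);r=axfit(P);print("step",n,r,cv2.boxPoints(r).tolist())
for n,im,bx,t in(("top",a,(132,225,60,50),55),("scene",b,(357,155,55,60),45)):
    q=blob(im,bx,lambda c:(V(c)<t));P=plane(im,q,.006);r=axfit(P);print("blk",n,r,cv2.boxPoints(r).tolist())
for n,im,bx,t in(("top",a,(132,225,60,50),95),):
    q=blob(im,bx,lambda c:(V(c)<t));P=plane(im,q,.006);r=axfit(P);print("low",n,r,cv2.boxPoints(r).tolist())
# flask mouth in scene: dark region
crop(b,240,115,32,55,10,"pics/fl.png")
E
```

```text
top cam [ 0.5549881  -0.01997483  0.96588845]
scene cam [1.11078761 0.12805197 0.87236919]
pad z.05 [[ 0.48835469 -0.25262902  0.05      ]] [[ 0.4878077  -0.25500723  0.05      ]] (array([ 0.48873737, -0.25329175,  0.05139706]), np.float64(0.0020606204267594706))
flask base z.004 [[ 0.45581787 -0.01845077  0.004     ]]
ring z.018 [[ 0.60783478 -0.07799684  0.018     ]]
 scene ((211.10398864746094, 199.15853881835938), (23.526226043701172, 28.247570037841797), 82.94888305664062) [[ 0.60644853 -0.08142002  0.018     ]]
stop .03 [[0.65302498 0.09078764 0.03      ]]
 scene ((283.859375, 231.00296020507812), (13.64045524597168, 16.035690307617188), 92.1235580444336) [[0.65219065 0.08847703 0.03      ]]
riser top ((455.2265625, -268.6112365722656), (67.96183776855469, 60.97809982299805), 25.43562126159668) [[411.44451904296875, -255.6722412109375], [437.6343994140625, -310.7396240234375], [499.00860595703125, -281.55023193359375], [472.8187255859375, -226.48284912109375]]
riser scene ((448.4404296875, -274.35601806640625), (55.67877960205078, 59.993995666503906), 25.211584091186523) [[410.
[... 807 characters left out ...]
[[414.55181884765625, 258.77294921875], [472.18670654296875, 252.31187438964844], [479.0579833984375, 313.60595703125], [421.423095703125, 320.0670166015625]]
blk scene ((445.2239990234375, 284.1264343261719), (60.562705993652344, 56.89015197753906), 83.6010971069336) [[413.581298828125, 257.20391845703125], [470.11700439453125, 250.86354064941406], [476.86669921875, 311.0489501953125], [420.33099365234375, 317.38934326171875]]
low top ((457.3509826660156, 289.55010986328125), (104.44517517089844, 108.2943344116211), 0.8138536810874939) [[404.36456298828125, 342.9500427246094], [405.90277099609375, 234.66664123535156], [510.33740234375, 236.15017700195312], [508.7991943359375, 344.43359375]]
```

View pics/fl.png

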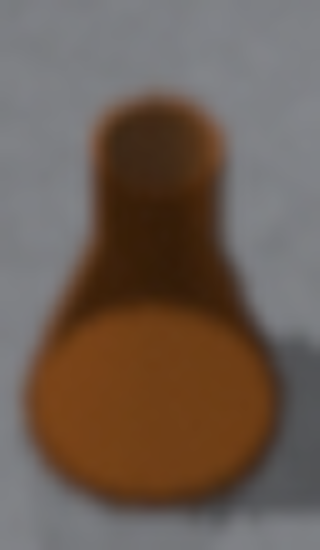

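```bash
cat > mv.py <<'E'
import sys
from h import *
def plan(x,y,z,yaw=None):
    s=observe();R=s["tool_rot"];p=s["position"]
    cur=np.degrees(np.arctan2(R[1,0],R[0,0]))
    if yaw is None: yaw=cur
    d=(yaw-cur+180)%360-180
    c,sn=np.cos(np.radians(yaw)),np.sin(np.radians(yaw))
    T=np.array([[c,sn,0],[sn,-c,0],[0,0,-1]])
    print("turn rz",round(-np.radians(d),4),"then slide",np.round(T.T@(np.array([x,y,z])-p),4),"t",round(float(s["time_s"]),2),"pos",p.round(4),"yaw",round(cur,2),"tilt",R[:2,2].round(4))
if __name__=="__main__": plan(*map(float,sys.argv[1:]))
E
python3 mv.py 0.46 -0.27 0.2 -64.6; python3 - <<'E'
from h import *
s=observe();im=cam("wrist");c=-im["R"].T@im["t"];print(s["tool_rot"].T@(c-s["position"]),s["tool_rot"].T@im["R"].T)
E
```

```text
turn rz 2.3935 then slide [0.8443 0.0743 0.042 ] t 0.25 pos [0.165  0.5245 0.242 ] yaw 72.53 tilt [-0.0004 -0.0006]
[ 0.00070163 -0.07960795 -0.13177697] [[ 9.99999577e-01 -5.80615506e-04 -7.13666708e-04]
 [ 7.71782330e-04  9.51642244e-01  3.07207493e-01]
 [ 5.00785953e-04 -3.07207914e-01  9.51642289e-01]]
```

Emit:
jog_arm(
  dr=[
    [0,0,0.14],
    [0,0,0.14],
    [0,0,0.14],
    [0,0,0.14],
    [0,0,0.14],
    [0,0,0.14],
    [0,0,0.14],
    [0,0,0.14],
    [0,0,0.14],
    [0,0,0.14],
  ],
  slide=[
    [0,0,0],
    [0,0,0],
    [0,0,0],
    [0,0,0],
    [0,0,0],
    [0,0,0],
    [0,0,0],
    [0,0,0],
    [0,0,0],
    [0,0,0],
  ],
  gripper=[1,1,1,1,1,1,1,1,1,1],
)

```text
time_s: 1.3
position: [0.165, 0.5246, 0.2422]
tool_rot: [[0.99, -0.139, -0.0], [-0.139, -0.99, -0.0], [-0.0, 0.0, -1.0]]
ft_force: [0.3, 0.3, -0.1]
grip_width: 0.0854
```

Emit:
jog_arm(
  dr=[
    [0,0,0.14],
    [0,0,0.14],
    [0,0,0.14],
    [0,0,0.14],
    [0,0,0.14],
    [0,0,0.14],
    [0,0,0.14],
    [0,0,0.012],
    [0,0,0],
    [0,0,0],
  ],
  slide=[
    [0,0,0],
    [0,0,0],
    [0,0,0],
    [0,0,0],
    [0,0,0],
    [0,0,0],
    [0,0,0],
    [0,0,0],
    [0,0,0],
    [0,0,0],
  ],
  gripper=[1,1,1,1,1,1,1,1,1,1],
)

```text
time_s: 2.3
position: [0.1651, 0.5246, 0.2423]
tool_rot: [[0.433, -0.902, 0.0], [-0.902, -0.433, -0.0], [0.0, 0.0, -1.0]]
ft_force: [-0.3, -0.5, -0.0]
grip_width: 0.0857
```

```bash
python3 mv.py 0.46 -0.27 0.2 -64.6
```

```text
turn rz 0.0042 then slide [0.8443 0.0744 0.0423] t 2.3 pos [0.1651 0.5246 0.2423] yaw -64.36 tilt [ 0.     -0.0001]
```

Emit:
jog_arm(
  dr=[
    [0,0,0],
    [0,0,0],
    [0,0,0],
    [0,0,0],
    [0,0,0],
    [0,0,0],
    [0,0,0],
    [0,0,0],
    [0,0,0],
    [0,0,0],
  ],
  slide=[
    [0.04,0.004,0],
    [0.04,0.004,0],
    [0.04,0.004,0],
    [0.04,0.004,0],
    [0.04,0.004,0],
    [0.04,0.004,0],
    [0.04,0.004,0],
    [0.04,0.004,0],
    [0.04,0.004,0],
    [0.04,0.004,0],
  ],
  gripper=[1,1,1,1,1,1,1,1,1,1],
)

```text
time_s: 3.3
position: [0.3012, 0.1448, 0.2426]
tool_rot: [[0.432, -0.902, 0.001], [-0.902, -0.432, 0.0], [0.0, -0.001, -1.0]]
ft_force: [-0.4, 0.4, 0.6]
grip_width: 0.0852
```

Emit:
jog_arm(
  dr=[
    [0,0,0],
    [0,0,0],
    [0,0,0],
    [0,0,0],
    [0,0,0],
    [0,0,0],
    [0,0,0],
    [0,0,0],
    [0,0,0],
    [0,0,0.004],
  ],
  slide=[
    [0.05,0.004,0],
    [0.05,0.004,0],
    [0.05,0.004,0.005],
    [0.05,0.004,0.005],
    [0.05,0.004,0.005],
    [0.05,0.004,0.005],
    [0.05,0.004,0.005],
    [0.04,0.004,0.005],
    [0.03,0.002,0.006],
    [0.02,0,0.006],
  ],
  gripper=[1,1,1,1,1,1,1,1,1,1],
)

```text
time_s: 4.3
position: [0.4592, -0.2655, 0.2]
tool_rot: [[0.427, -0.904, 0.0], [-0.904, -0.427, -0.0], [0.0, 0.0, -1.0]]
ft_force: [0.7, 1.3, -0.0]
grip_width: 0.0857
```

```bash
python3 - <<'E'
from h import *
im=cam("wrist");np.save("w1.npy",im,allow_pickle=True);crop(im,0,0,512,384,1.5,"pics/w1.png")
E
python3 mv.py 0.4636 -0.2653 0.2 -64.6
```

```text
turn rz -0.0031 then slide [ 0.     -0.0042 -0.0011] t 4.35 pos [ 0.4598 -0.267   0.1989] yaw -64.78 tilt [-0.0005 -0.0002]
```

View pics/w1.png

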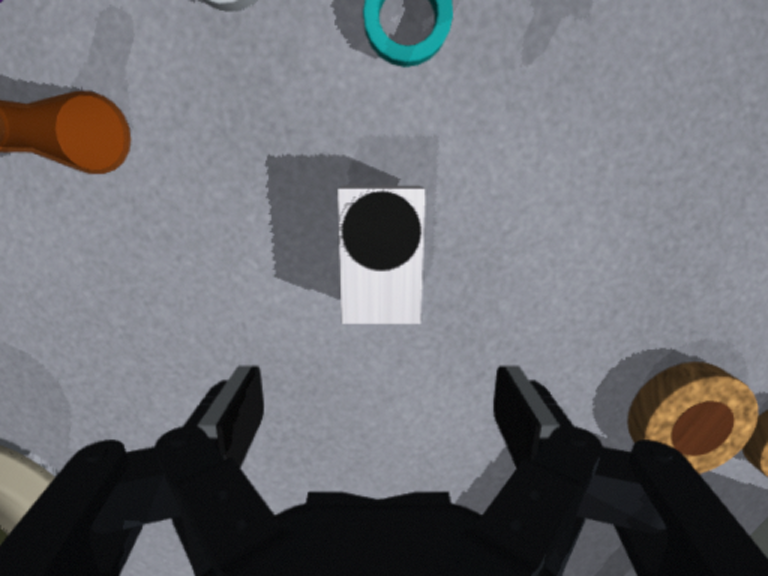

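```bash
python3 - <<'E'
from m import *
im=np.load("w1.npy",allow_pickle=True).item()
V=lambda c:c.sum(2)/3
e=el(blob(im,(215,115,80,110),lambda c:V(c)<60));print(e,plane(im,[e[0]],.05))
q=blob(im,(215,115,80,110),lambda c:V(c)>165);P=plane(im,q,.048);r=axfit(cv2.convexHull((P[:,:2]).astype(np.float32)).reshape(-1,2));print(r,cv2.boxPoints(r))
E
```

```text
((253.7849884033203, 153.5625457763672), (51.22829055786133, 51.41597366333008), 22.286413192749023) [[ 0.48896835 -0.25260005  0.05      ]]
((469.8153381347656, -261.9033508300781), (99.99466705322266, 61.3199348449707), 25.223058700561523) [[ 411.5194  -255.47267]
 [ 437.6505  -310.9461 ]
 [ 528.11127 -268.33405]
 [ 501.98016 -212.8606 ]]
```

```bash
python3 mv.py 0.464 -0.2645 0.022 -64.8
```

```text
turn rz 0.0004 then slide [-0.0005 -0.0049  0.1769] t 4.35 pos [ 0.4598 -0.267   0.1989] yaw -64.78 tilt [-0.0005 -0.0002]
```

Emit:
jog_arm(
  dr=[
    [0,0,0],
    [0,0,0],
    [0,0,0],
    [0,0,0],
    [0,0,0],
    [0,0,0],
    [0,0,0],
    [0,0,0],
    [0,0,0],
    [0,0,0],
  ],
  slide=[
    [-0.0005,-0.005,0],
    [0,0,0.02],
    [0,0,0.02],
    [0,0,0.02],
    [0,0,0.02],
    [0,0,0.02],
    [0,0,0.02],
    [0,0,0.02],
    [0,0,0.02],
    [0,0,0.017],
  ],
  gripper=[1,1,1,1,1,1,1,1,1,1],
)

```text
time_s: 5.35
position: [0.4632, -0.2593, 0.0234]
tool_rot: [[0.429, -0.903, 0.0], [-0.903, -0.429, 0.0], [0.0, -0.0, -1.0]]
ft_force: [-0.2, -0.3, -0.1]
grip_width: 0.0855
```

Emit:
jog_arm(
  dr=[
    [0,0,0],
    [0,0,0],
    [0,0,0],
    [0,0,0],
    [0,0,0],
    [0,0,0],
    [0,0,0],
    [0,0,0],
    [0,0,0],
    [0,0,0],
  ],
  slide=[
    [0,0,0],
    [0,0,0],
    [0,0,0],
    [0,0,0],
    [0,0,0],
    [0,0,0],
    [0,0,0],
    [0,0,0],
    [0,0,0],
    [0,0,0],
  ],
  gripper=[0.7,0.6,0.5,0.4,0.2,0.2,0.2,0.2,0.2,0.2],
  force=40,
)

```text
time_s: 6.35
position: [0.4643, -0.2616, 0.0254]
tool_rot: [[0.427, -0.904, 0.003], [-0.904, -0.427, -0.003], [0.004, -0.002, -1.0]]
ft_force: [2.7, -1.3, 9.0]
grip_width: 0.0593
```

```bash
python3 - <<'E'
from h import *
im=cam("wrist");crop(im,0,0,512,384,1.5,"pics/w2.png");s=observe();print(s["position"],s["ft_force"],s["grip_width"])
E
```

```text
[ 0.46425347 -0.2615544   0.02536055] [ 2.34636164 -2.63518873  9.17074826] 0.059602994957362425
```

View pics/w2.png

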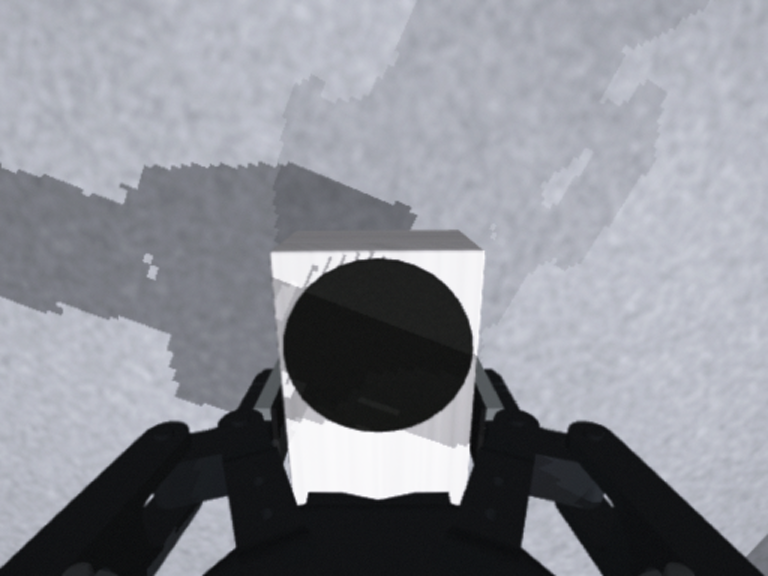

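```bash
cat > rel.py <<'E'
from m import *
s=observe();im=cam("wrist");V=lambda c:c.sum(2)/3
q=blob(im,(170,155,160,140),lambda c:V(c)<75,4)
e=el(q);h=s["position"][2]
x,y,w,hh=cv2.boundingRect(q.astype(np.float32));print("bbox",x,y,w,hh)
import sys
z=float(sys.argv[1])
P=plane(im,[e[0]],z)[0];print(e,P,"tool frame",s["tool_rot"].T@(P-s["position"]),s["position"],s["ft_force"],s["wrist_torque"])
E
python3 rel.py 0.05
```

```text
bbox 188 172 127 115
((251.46485900878906, 229.8570556640625), (114.6711654663086, 125.54173278808594), 90.6691665649414) [ 0.48862711 -0.24854063  0.05      ] tool frame [-0.00126006 -0.02764229 -0.02459371] [ 0.46425347 -0.2615544   0.02536055] [ 2.34636164 -2.63518873  9.17074826] [-0.22687304 -0.27067537  0.14794408]
```

Emit:
jog_arm(
  dr=[
    [0,0,0],
    [0,0,0],
    [0,0,0],
    [0,0,0],
    [0,0,0],
    [0,0,0],
    [0,0,0.05],
    [0,0,0.1],
    [0,0,0.1],
    [0,0,0.1],
  ],
  slide=[
    [0,0,0],
    [0,0,-0.005],
    [0,0,-0.01],
    [0,0,-0.02],
    [0,0,-0.03],
    [0,0,-0.03],
    [0,0,-0.03],
    [0,0,-0.02],
    [0,0,-0.005],
    [0,0,0],
  ],
  gripper=[0.2,0.2,0.2,0.2,0.2,0.2,0.2,0.2,0.2,0.2],
  force=60,
)

```text
time_s: 7.45
position: [0.4628, -0.2603, 0.1749]
tool_rot: [[0.087, -0.996, 0.001], [-0.996, -0.087, -0.0], [0.0, -0.001, -1.0]]
ft_force: [-0.1, 0.2, -5.0]
grip_width: 0.0592
```

Emit:
jog_arm(
  dr=[
    [0,0,0.1],
    [0,0,0.06],
    [0,0,0.04],
    [0,0,0],
    [0,0,0],
    [0,0,0],
    [0,0,0],
    [0,0,0],
    [0,0,0],
    [0,0,0],
  ],
  slide=[
    [0,0,0],
    [0,0,0],
    [0,0,0],
    [0,0,0],
    [0,0,0],
    [0,0,0],
    [0,0,0],
    [0,0,0],
    [0,0,0],
    [0,0,0],
  ],
  gripper=[0.2,0.2,0.2,0.2,0.2,0.2,0.2,0.2,0.2,0.2],
)

```text
time_s: 8.45
position: [0.4631, -0.2607, 0.1735]
tool_rot: [[-0.109, -0.994, -0.0], [-0.994, 0.109, 0.0], [-0.0, 0.0, -1.0]]
ft_force: [0.2, 0.5, -4.6]
grip_width: 0.0588
```

```bash
python3 mv.py 0.44 0.20 0.17 -96.4;python3 rel.py 0.195
```

```text
turn rz 0.0026 then slide [-0.4552  0.0743  0.0035] t 8.45 pos [ 0.4631 -0.2607  0.1735] yaw -96.25 tilt [-0.      0.0001]
bbox 189 172 126 116
((251.5721435546875, 229.8040008544922), (114.98475646972656, 125.07023620605469), 90.20684051513672) [ 0.48875719 -0.2625108   0.195     ] tool frame [-0.0009805  -0.02566408 -0.02146978] [ 0.46313823 -0.26068875  0.17353126] [ 0.17211955  0.47929491 -4.64677625] [ 0.02024327 -0.00860409  0.04220731]
```

```bash
python3 mv.py 0.39 0.285 0.2 -96.4
```

```text
turn rz 0.0026 then slide [-0.5341  0.1335 -0.0265] t 8.5 pos [ 0.4631 -0.2607  0.1735] yaw -96.25 tilt [-0.0001  0.0001]
```

Emit:
jog_arm(
  dr=[
    [0,0,0.002],
    [0,0,0],
    [0,0,0],
    [0,0,0],
    [0,0,0],
    [0,0,0],
    [0,0,0],
    [0,0,0],
    [0,0,0],
    [0,0,0],
  ],
  slide=[
    [-0.02,0.005,-0.002],
    [-0.04,0.01,-0.004],
    [-0.04,0.01,-0.004],
    [-0.04,0.01,-0.004],
    [-0.04,0.01,-0.004],
    [-0.04,0.01,-0.004],
    [-0.04,0.01,-0.004],
    [-0.04,0.01,0],
    [-0.04,0.01,0],
    [-0.04,0.01,0],
  ],
  gripper=[0.2,0.2,0.2,0.2,0.2,0.2,0.2,0.2,0.2,0.2],
)

```text
time_s: 9.5
position: [0.4104, 0.1291, 0.1998]
tool_rot: [[-0.111, -0.994, 0.001], [-0.994, 0.111, 0.0], [-0.0, -0.001, -1.0]]
ft_force: [1.7, 0.2, -5.9]
grip_width: 0.0593
```

Emit:
jog_arm(
  dr=[
    [0,0,0],
    [0,0,0],
    [0,0,0],
    [0,0,0],
    [0,0,0],
    [0,0,0],
    [0,0,0],
    [0,0,0],
    [0,0,0],
    [0,0,0],
  ],
  slide=[
    [-0.04,0.01,0],
    [-0.04,0.01,0],
    [-0.04,0.01,0],
    [-0.03,0.008,0],
    [-0.004,0,0],
    [0,0,0],
    [0,0,0],
    [0,0,0],
    [0,0,0],
    [0,0,0],
  ],
  gripper=[0.2,0.2,0.2,0.2,0.2,0.2,0.2,0.2,0.2,0.2],
)

```text
time_s: 10.5
position: [0.3904, 0.2842, 0.1996]
tool_rot: [[-0.112, -0.994, 0.0], [-0.994, 0.112, 0.0], [-0.0, -0.0, -1.0]]
ft_force: [0.1, 0.8, -5.7]
grip_width: 0.0593
```

```bash
python3 - <<'E'
from h import *
im=cam("wrist");np.save("w3.npy",im,allow_pickle=True);crop(im,0,0,512,384,1.5,"pics/w3.png")
E
python3 mv.py 0.39 0.285 0.2 -96.4
```

```text
turn rz -0.0003 then slide [-0.0006  0.0004 -0.0004] t 10.55 pos [0.3903 0.2844 0.1996] yaw -96.42 tilt [ 0. -0.]
```

View pics/w3.png

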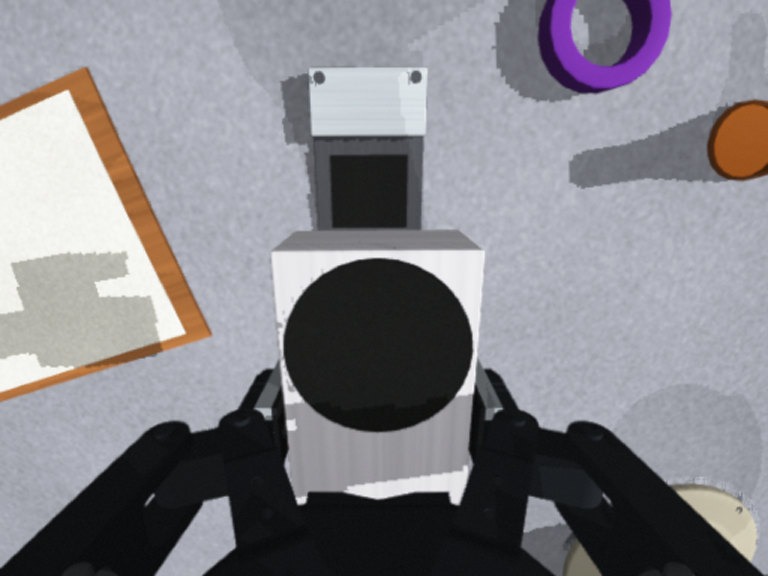

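```bash
python3 - <<'E'
from m import *
im=np.load("w3.npy",allow_pickle=True).item();V=lambda c:c.sum(2)/3
x=im["pixels"].astype(int);print(V(x[60:62,210:280:6]),V(x[40,195:220]))
for t in (178,190):
    q=blob(im,(195,38,100,58),lambda c:V(c)>t);P=plane(im,q,.018);r=axfit(P);print(t,r,cv2.boxPoints(r).tolist())
    B=cv2.boxPoints(r);c=np.array(r[0])
    for yaw in(-6.4,):
        d=np.array([np.cos(np.radians(yaw)),np.sin(np.radians(yaw))]);print("origin",c-23*d)
q=blob(im,(215,95,65,55),lambda c:V(c)<50);P=plane(im,q,.006);r=axfit(P);B=cv2.boxPoints(r);print("blk",r,B.tolist())
E
```

```text
Traceback (most recent call last):
numpy.exceptions.AxisError: axis 2 is out of bounds for array of dimension 2
```

```bash
python3 - <<'E'
from m import *
im=np.load("w3.npy",allow_pickle=True).item();V=lambda c:c.sum(2)/3
for t in (178,190):
    q=blob(im,(195,38,100,58),lambda c:V(c)>t);P=plane(im,q,.018);r=axfit(P);print(t,r,cv2.boxPoints(r).tolist())
    B=cv2.boxPoints(r);c=np.array(r[0])
    for yaw in(-6.4,):
        d=np.array([np.cos(np.radians(yaw)),np.sin(np.radians(yaw))]);print("origin",c-23*d)
q=blob(im,(215,95,65,55),lambda c:V(c)<50);P=plane(im,q,.006);r=axfit(P);B=cv2.boxPoints(r);print("blk",r,B.tolist())
E
```

```text
178 ((510.2156066894531, 277.9689636230469), (84.36607360839844, 45.15406036376953), 83.77143096923828) [[483.1951904296875, 238.48443603515625], [528.0827026367188, 233.58544921875], [537.2360229492188, 317.4534912109375], [492.3485107421875, 322.35247802734375]]
origin [487.35894455 280.53274906]
190 ((510.27545166015625, 278.3174743652344), (83.31594848632812, 44.653648376464844), 83.7529296875) [[483.54815673828125, 239.33636474609375], [527.9366455078125, 234.47735595703125], [537.0027465820312, 317.298583984375], [492.6142578125, 322.1575927734375]]
origin [487.41878952 280.88125981]
blk ((447.5689697265625, 285.90350341796875), (59.63530349731445, 53.6926383972168), 83.61090087890625) [[417.5712890625, 259.2585144042969], [470.930419921875, 253.28358459472656], [477.566650390625, 312.5484924316406], [424.20751953125, 318.5234375]]
```

```bash
python3 mv.py 0.4599 0.283 0.0314 -96.35
```

```text
turn rz -0.0012 then slide [-0.0063 -0.0693  0.1682] t 10.55 pos [0.3903 0.2844 0.1996] yaw -96.42 tilt [ 0. -0.]
```

Emit:
jog_arm(
  dr=[
    [0,0,0],
    [0,0,-0.001],
    [0,0,0],
    [0,0,0],
    [0,0,0],
    [0,0,0],
    [0,0,0],
    [0,0,0],
    [0,0,0],
    [0,0,0],
  ],
  slide=[
    [-0.0023,-0.0233,0],
    [-0.002,-0.023,0],
    [-0.002,-0.023,0],
    [0,0,0.02],
    [0,0,0.04],
    [0,0,0.04],
    [0,0,0.03],
    [0,0,0.015],
    [0,0,0.005],
    [0,0,0],
  ],
  gripper=[0.2,0.2,0.2,0.2,0.2,0.2,0.2,0.2,0.2,0.2],
)

```text
time_s: 11.55
position: [0.4599, 0.2833, 0.0494]
tool_rot: [[-0.11, -0.994, -0.0], [-0.994, 0.11, -0.0], [0.0, 0.0, -1.0]]
ft_force: [-1.1, 0.6, -4.3]
grip_width: 0.0592
```

```bash
python3 mv.py 0.4599 0.283 0.0314 -96.35;python3 - <<'E'
from h import *
im=cam("wrist");crop(im,0,0,512,384,1.5,"pics/w4.png")
im=cam("scene");crop(im,320,130,110,90,7,"pics/s4.png")
E
python3 mv.py 0.4599 0.283 0.0314 -96.35
```

```text
turn rz 0.0005 then slide [ 0.0003 -0.      0.018 ] t 11.55 pos [0.4599 0.2833 0.0494] yaw -96.32 tilt [-0.0004 -0.0002]
turn rz 0.0006 then slide [0.0006 0.0004 0.0191] t 11.65 pos [0.4604 0.2835 0.0505] yaw -96.32 tilt [0.0018 0.0006]
```

View pics/w4.png

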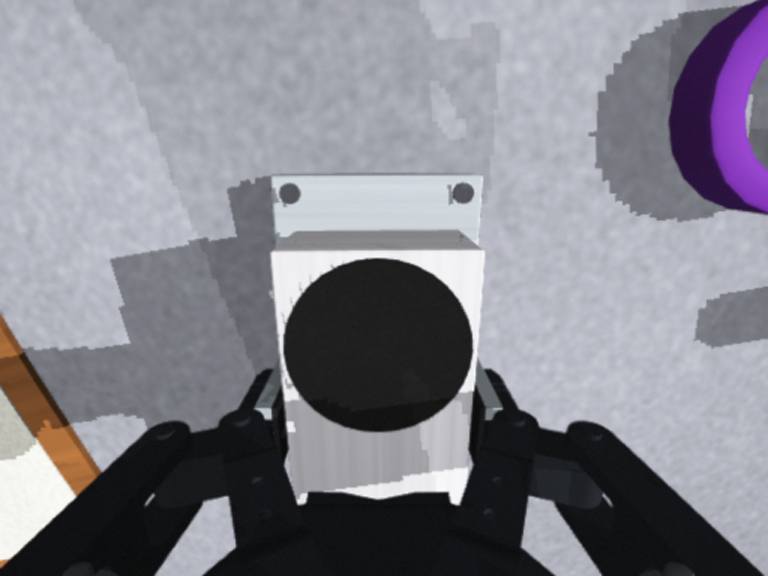

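View pics/s4.png

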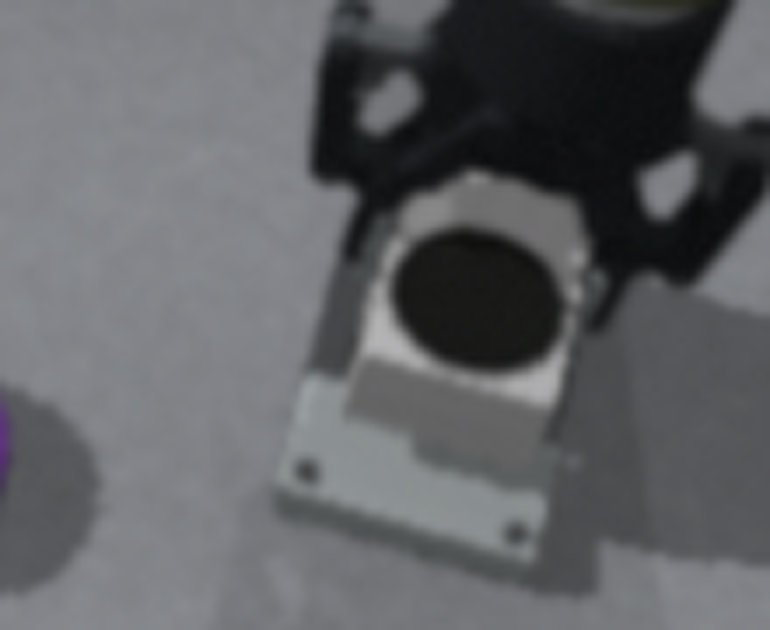

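Emit:
jog_arm(
  dr=[
    [0,0,0],
    [0,0,0],
    [0,0,0],
    [0,0,0],
    [0,0,0],
    [0,0,0],
    [0,0,0],
    [0,0,0],
    [0,0,0],
    [0,0,0],
  ],
  slide=[
    [0,0,0.005],
    [0,0,0.005],
    [0,0,0.004],
    [0,0,0.001],
    [0,0,0.001],
    [0,0,0.001],
    [0,0,0],
    [0,0,0],
    [0,0,0],
    [0,0,0],
  ],
  gripper=[0.2,0.2,0.2,0.2,0.2,0.2,0.2,0.2,0.2,0.2],
)

```text
time_s: 12.65
position: [0.4598, 0.2834, 0.0326]
tool_rot: [[-0.11, -0.994, 0.0], [-0.994, 0.11, 0.0], [-0.0, -0.0, -1.0]]
ft_force: [0.2, 0.0, -4.7]
grip_width: 0.059
```

Emit:
jog_arm(
  dr=[
    [0,0,0],
    [0,0,0],
    [0,0,0],
    [0,0,0],
    [0,0,0],
    [0,0,0],
    [0,0,0],
    [0,0,0],
    [0,0,0],
    [0,0,0],
  ],
  slide=[
    [0,0,0.0005],
    [0,0,0],
    [0,0,0.0005],
    [0,0,0],
    [0,0,0],
    [0,0,0],
    [0,0,0],
    [0,0,0],
    [0,0,0],
    [0,0,0],
  ],
  gripper=[0.2,0.2,0.2,0.2,0.2,0.2,0.2,0.2,0.2,0.2],
)

```text
time_s: 13.65
position: [0.4598, 0.2834, 0.0316]
tool_rot: [[-0.11, -0.994, 0.0], [-0.994, 0.11, 0.0], [-0.0, -0.0, -1.0]]
ft_force: [-1.6, 0.4, -1.2]
grip_width: 0.059
```

Emit:
jog_arm(
  dr=[
    [0,0,0],
    [0,0,0],
    [0,0,0],
    [0,0,0],
    [0,0,0],
    [0,0,0],
    [0,0,0],
    [0,0,0],
    [0,0,0],
    [0,0,0],
  ],
  slide=[
    [0,0,0.0005],
    [0,0,0],
    [0,0,0],
    [0,0,0],
    [0,0,0],
    [0,0,0],
    [0,0,0],
    [0,0,0],
    [0,0,0],
    [0,0,0],
  ],
  gripper=[0.2,0.2,0.4,0.5,0.6,0.7,0.8,1,1,1],
  force=20,
)

```text
time_s: 14.65
position: [0.4598, 0.2834, 0.031]
tool_rot: [[-0.11, -0.994, 0.0], [-0.994, 0.11, 0.0], [-0.0, -0.0, -1.0]]
ft_force: [0.7, -0.5, 0.1]
grip_width: 0.0854
```

```bash
python3 - <<'E'
from h import *
im=cam("wrist");crop(im,0,0,512,384,1.5,"pics/w5.png")
E
python3 rel.py 0.056; python3 mv.py 0.4599 0.283 0.16 -96.35
```

```text
bbox 188 172 127 117
((251.29527282714844, 230.2357940673828), (115.38221740722656, 125.47037506103516), 90.0694580078125) [0.48684176 0.28145958 0.056     ] tool frame [-0.00109017 -0.02712737 -0.02496965] [0.45975971 0.28335935 0.03102963] [ 0.16342411 -0.96124326  0.65436318] [-0.02443118  0.00979669 -0.00695981]
turn rz 0.0006 then slide [ 0.0003 -0.0002 -0.129 ] t 14.75 pos [0.4598 0.2834 0.031 ] yaw -96.31 tilt [-0. -0.]
```

View pics/w5.png

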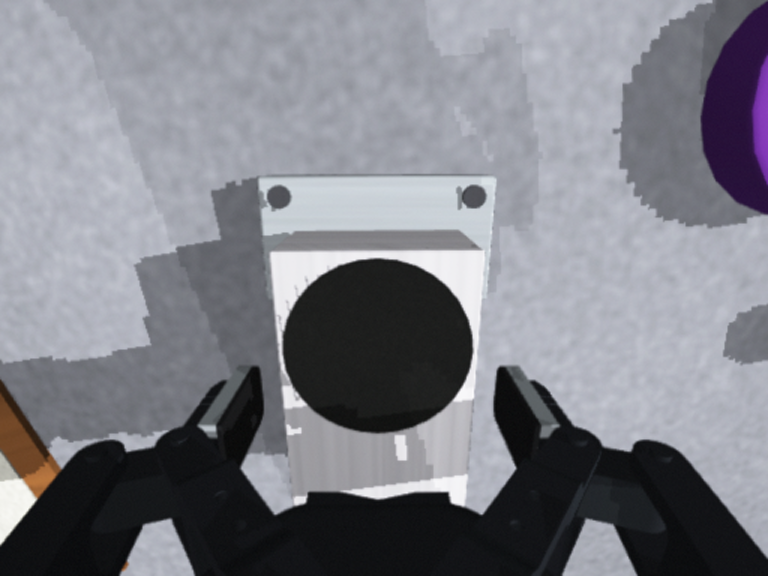

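Emit:
jog_arm(
  dr=[
    [0,0,0],
    [0,0,0],
    [0,0,0],
    [0,0,0],
    [0,0,0],
    [0,0,0],
    [0,0,0],
    [0,0,0],
    [0,0,0],
    [0,0,0],
  ],
  slide=[
    [0,0,-0.01],
    [0,0,-0.02],
    [0,0,-0.03],
    [0,0,-0.03],
    [0,0,0],
    [0,0,0],
    [0,0,0],
    [0,0,0],
    [0,0,0],
    [0,0,0],
  ],
  gripper=[1,1,1,1,-1,-1,-1,-1,-1,-1],
)

```text
time_s: 15.75
position: [0.4596, 0.2833, 0.1206]
tool_rot: [[-0.11, -0.994, -0.001], [-0.994, 0.11, -0.0], [0.0, 0.001, -1.0]]
ft_force: [-0.2, -0.2, 0.5]
grip_width: 0.0003
```

```bash
python3 mv.py 0.5048 0.279 0.067 -96.35
```

```text
turn rz 0.0006 then slide [-0.0007 -0.0454  0.0536] t 15.75 pos [0.4596 0.2833 0.1206] yaw -96.31 tilt [-0.0009 -0.0003]
```

Emit:
jog_arm(
  dr=[
    [0,0,0],
    [0,0,0],
    [0,0,0],
    [0,0,0],
    [0,0,0],
    [0,0,0],
    [0,0,0],
    [0,0,0],
    [0,0,0],
    [0,0,0],
  ],
  slide=[
    [0,-0.015,0],
    [0,-0.015,0],
    [0,-0.015,0],
    [0,0,0.01],
    [0,0,0.02],
    [0,0,0.015],
    [0,0,0.005],
    [0,0,0.001],
    [0,0,0],
    [0,0,0],
  ],
  gripper=[-1,-1,-1,-1,-1,-1,-1,-1,-1,-1],
)

```text
time_s: 16.75
position: [0.5047, 0.2786, 0.0707]
tool_rot: [[-0.11, -0.994, 0.001], [-0.994, 0.11, 0.0], [-0.001, -0.001, -1.0]]
ft_force: [0.8, 0.1, 0.8]
grip_width: -0.0003
```

Emit:
jog_arm(
  dr=[
    [0,0,0],
    [0,0,0],
    [0,0,0],
    [0,0,0],
    [0,0,0],
    [0,0,0],
    [0,0,0],
    [0,0,0],
    [0,0,0],
    [0,0,0],
  ],
  slide=[
    [0,0,0.001],
    [0,0,0],
    [0,0,0.0005],
    [0,0,0],
    [0,0,0.0005],
    [0,0,0],
    [0,0,0.0005],
    [0,0,0],
    [0,0,0],
    [0,0,0],
  ],
  gripper=[-1,-1,-1,-1,-1,-1,-1,-1,-1,-1],
)

```text
time_s: 17.75
position: [0.5045, 0.2784, 0.0675]
tool_rot: [[-0.11, -0.994, 0.0], [-0.994, 0.11, -0.0], [0.0, -0.0, -1.0]]
ft_force: [-0.2, 0.8, -0.5]
grip_width: 0.0
```

Emit:
jog_arm(
  dr=[
    [0,0,0],
    [0,0,0],
    [0,0,0],
    [0,0,0],
    [0,0,0],
    [0,0,0],
    [0,0,0],
    [0,0,0],
    [0,0,0],
    [0,0,0],
  ],
  slide=[
    [0,0,0.0005],
    [0,0,0],
    [0,0,0.0005],
    [0,0,0],
    [0,0,0.0005],
    [0,0,0],
    [0,0,0],
    [0,0,0],
    [0,0,0],
    [0,0,0],
  ],
  gripper=[-1,-1,-1,-1,-1,-1,-1,-1,-1,-1],
)

```text
time_s: 18.75
position: [0.5045, 0.2784, 0.0671]
tool_rot: [[-0.11, -0.994, 0.001], [-0.994, 0.11, 0.0], [-0.0, -0.001, -1.0]]
ft_force: [-4.0, -1.3, 9.6]
grip_width: 0.0
```

Emit:
jog_arm(
  dr=[
    [0,0,0],
    [0,0,0],
    [0,0,0],
    [0,0,0],
    [0,0,0],
    [0,0,0],
    [0,0,0],
    [0,0,0],
    [0,0,0],
    [0,0,0],
  ],
  slide=[
    [0,0,0.0005],
    [0,0,0],
    [0,0,0.0005],
    [0,0,0],
    [0,0,0],
    [0,0,0],
    [0,0,0],
    [0,0,0],
    [0,0,0],
    [0,0,0],
  ],
  gripper=[-1,-1,-1,-1,-1,-1,-1,-1,-1,-1],
)

```text
time_s: 19.75
position: [0.5045, 0.2785, 0.067]
tool_rot: [[-0.11, -0.994, 0.001], [-0.994, 0.11, 0.0], [-0.0, -0.001, -1.0]]
ft_force: [-6.2, -1.9, 18.4]
grip_width: 0.0001
```

```bash
python3 - <<'E'
from h import *
s=observe();print(s["position"],s["ft_force"],s["wrist_torque"])
E
```

```text
[0.50454381 0.27848849 0.06697433] [-6.17267372 -1.93185822 18.40588977] [-0.41710775  0.99689428 -0.02416511]
```

Emit:
jog_arm(
  dr=[
    [0,0,0],
    [0,0,0],
    [0,0,0],
    [0,0,0],
    [0,0,0],
    [0,0,0],
    [0,0,0],
    [0,0,0],
    [0,0,0],
    [0,0,0],
  ],
  slide=[
    [0,0,-0.002],
    [0,0,-0.005],
    [0,0,-0.02],
    [0,0,-0.04],
    [0,0,-0.04],
    [0,0,-0.02],
    [0,0.03,0],
    [0,0.03,0],
    [0,0.02,0],
    [0,0,0],
  ],
  gripper=[-1,-1,-1,-1,1,1,1,1,1,1],
)

```text
time_s: 20.75
position: [0.423, 0.2875, 0.1924]
tool_rot: [[-0.108, -0.994, -0.001], [-0.994, 0.108, -0.0], [0.0, 0.001, -1.0]]
ft_force: [0.3, 0.0, -0.1]
grip_width: 0.0848
```

```bash
python3 - <<'E'
from m import *
im=cam("wrist");V=lambda c:c.sum(2)/3
crop(im,0,0,512,384,1.5,"pics/w6.png")
np.save("w6.npy",im,allow_pickle=True)
b=cam("scene");crop(b,340,130,90,90,6,"pics/s6.png")
E
python3 mv.py 0.43 -0.0185 0.2 -96.35
```

```text
turn rz 0.001 then slide [ 0.3034 -0.0383 -0.0077] t 20.85 pos [0.4255 0.2873 0.1923] yaw -96.29 tilt [0.0008 0.0001]
```

View pics/w6.png

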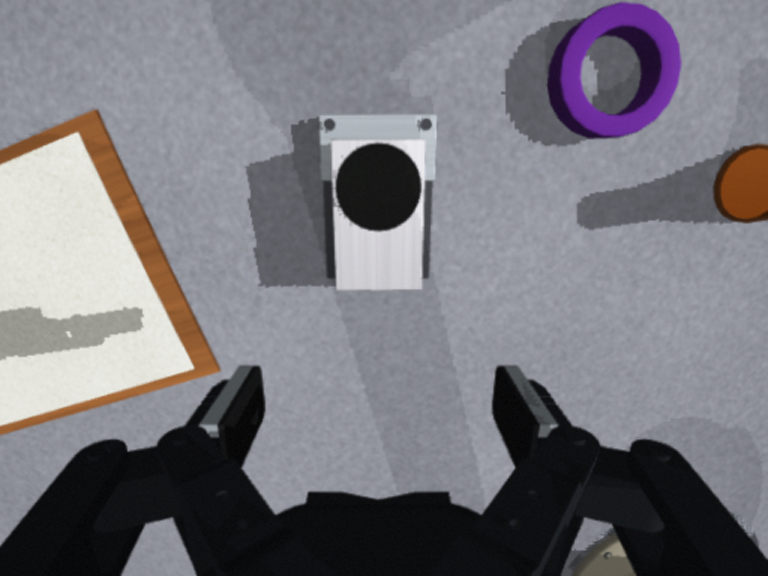

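View pics/s6.png

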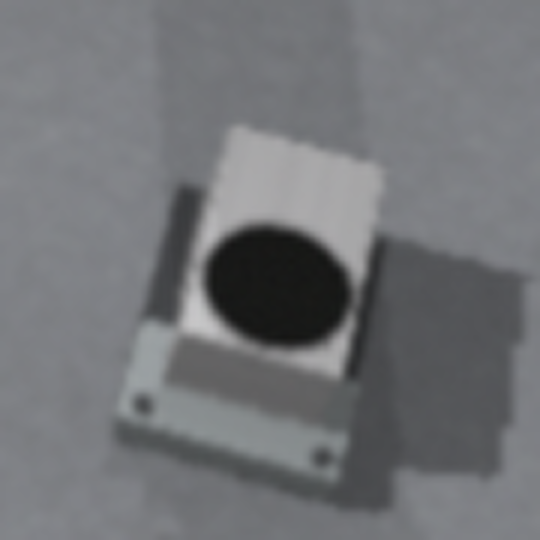

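```bash
python3 - <<'E'
from m import *
im=np.load("w6.npy",allow_pickle=True).item();V=lambda c:c.sum(2)/3
e=el(blob(im,(223,94,60,62),lambda c:V(c)<60));print("pad",e,plane(im,[e[0]],.056))
q=blob(im,(210,70,90,130),lambda c:V(c)>190);P=plane(im,q,.054);h=cv2.convexHull(P[:,:2].astype(np.float32)).reshape(-1,2);print(axfit(h))
q=blob(im,(205,70,95,27),lambda c:V(c)>172);P=plane(im,q,.018);r=axfit(P);print("step strip",cv2.boxPoints(r))
im=cam("top")
e=el(blob(im,(125,205,60,70),lambda c:V(c)<60));print("top pad",e,plane(im,[e[0]],.056))
crop(im,120,200,80,80,7,"pics/t6.png")
E
```

```text
pad ((251.74671936035156, 124.23784637451172), (55.735748291015625, 57.21234893798828), 1.107392430305481) [[0.48531656 0.28152928 0.056     ]]
((471.4713134765625, 279.20587158203125), (65.9937515258789, 112.59284973144531), 84.2183609008789)
step strip [[507.6761  237.08328]
 [528.0672  234.9371 ]
 [536.69855 316.94424]
 [516.30743 319.09042]]
top pad ((151.74728393554688, 235.1290283203125), (20.49645233154297, 20.825408935546875), 36.09439468383789) [[0.48488316 0.28156297 0.056     ]]
```

Emit:
jog_arm(
  dr=[
    [0,0,0.001],
    [0,0,0],
    [0,0,0],
    [0,0,0],
    [0,0,0],
    [0,0,0],
    [0,0,0],
    [0,0,0],
    [0,0,0],
    [0,0,0],
  ],
  slide=[
    [0.03,0,0],
    [0.04,0,0],
    [0.04,0,0],
    [0.04,-0.005,0],
    [0.04,-0.005,0],
    [0.04,-0.005,0],
    [0.04,-0.005,0],
    [0.03,-0.005,0],
    [0,0,0],
    [0,0,0],
  ],
  gripper=[1,1,1,1,1,1,1,1,1,1],
)

```text
time_s: 21.9
position: [0.4171, -0.0146, 0.1919]
tool_rot: [[-0.113, -0.994, -0.0], [-0.994, 0.113, 0.0], [-0.0, 0.0, -1.0]]
ft_force: [0.0, 0.0, 0.4]
grip_width: 0.0858
```

```bash
python3 - <<'E'
from m import *
im=cam("wrist")
crop(im,0,0,512,384,1.5,"pics/w7.png")
np.save("w7.npy",im,allow_pickle=True)
E
python3 mv.py 0.4558 -0.0185 0.2 -96.35
```

```text
turn rz -0.0011 then slide [ 0.0004 -0.0392 -0.0081] t 21.95 pos [ 0.4169 -0.0138  0.1919] yaw -96.41 tilt [-0.0002  0.0003]
```

View pics/w7.png

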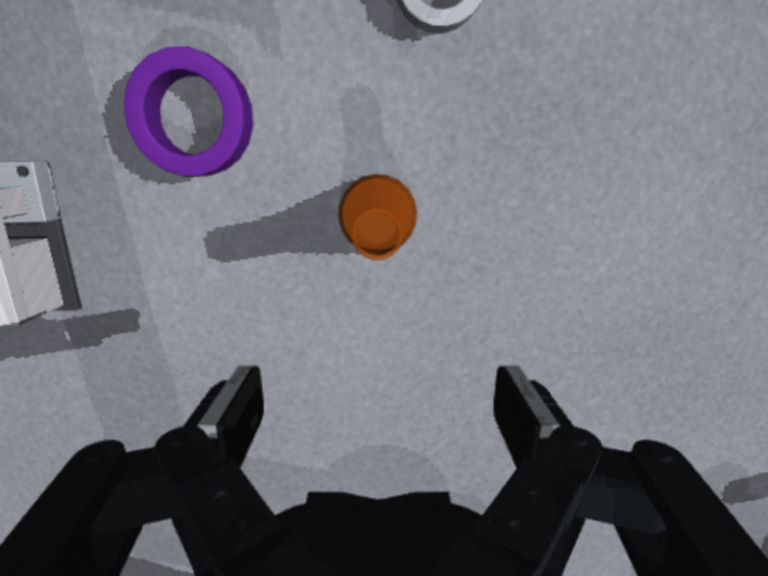

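```bash
python3 - <<'E'
from m import *
V=lambda c:c.sum(2)/3
im=np.load("w6.npy",allow_pickle=True).item()
g=V(im["pixels"].astype(float))
print("rear",g[180:200,250].round()); print("front",g[72:100,246].round());print("side",g[175,216:230].round(),g[175,275:292].round())
O=np.array([.487,.281]);d=np.array([np.cos(np.radians(-6.35)),np.sin(np.radians(-6.35))]);n=np.array([-d[1],d[0]])
for nm,uv,z in(("rear",(250,192.5),.054),("front",(246,93),.054),("stepfront",(246,76.5),.018)):
    P=plane(im,[uv],z)[0];print(nm,(P[:2]-O)@d,(P[:2]-O)@n)
im=np.load("w7.npy",allow_pickle=True).item()
def F(c): return (c[...,2]-c[...,0]>60)
q=blob(im,(215,105,80,80),F)
cv2.imwrite("pics/fl7.png",cv2.resize(im["pixels"][105:185,215:295],None,fx=7,fy=7,interpolation=cv2.INTER_CUBIC))
E
```

```text
rear [207. 208. 208. 208. 207. 207. 207. 208. 208. 207. 206. 206. 199. 168.
 141. 137. 138. 140. 140. 138.]
front [142. 142. 140. 138. 155. 181. 182. 182. 186. 185. 184. 183. 181. 180.
 180. 180. 181. 181. 180. 177. 177. 203. 219. 171.  74.  28.  24.  22.]
side [ 86.  64.  47.  41.  40.  40.  52. 122. 185. 204. 202. 205. 208. 207.] [203. 203. 206. 208. 205. 200. 140.  76.  65.  65.  74. 118. 146. 155.
 155. 156. 156.]
rear -0.07167184298858356 0.0020904599727383944
front 0.026998141161438272 0.005807608459705009
stepfront 0.04529207604880709 0.0064522498917683364
```

View pics/fl7.png

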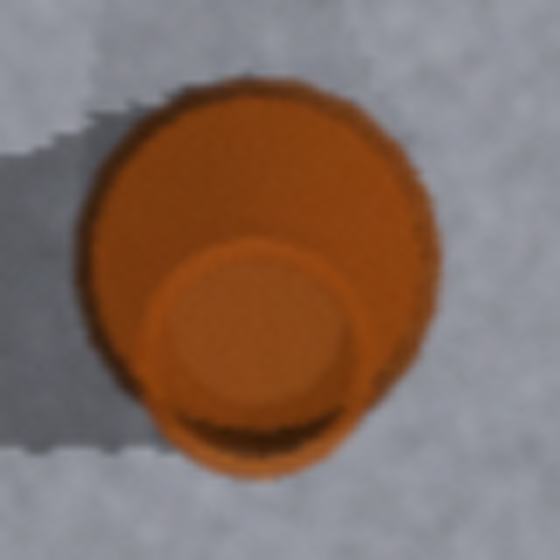

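View pics/t6.png

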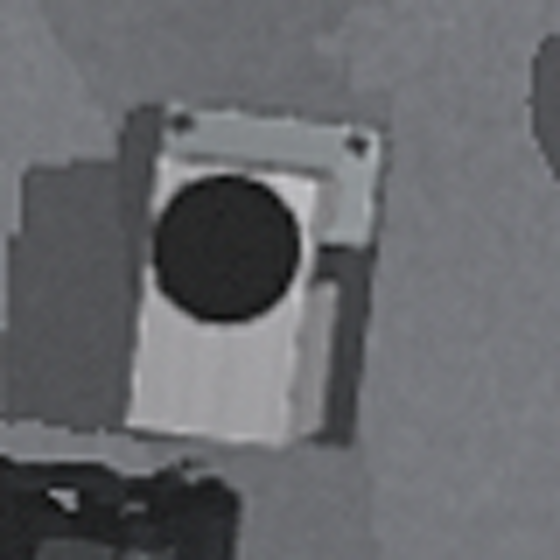

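```bash
python3 - <<'E'
from m import *
im=np.load("w7.npy",allow_pickle=True).item()
print("mouth",plane(im,[(251.6,156.3)],.096),"base",plane(im,[(252.1,142)],.006), "top edge",plane(im,[(251.5,116)],.003))
E
python3 mv.py 0.4558 -0.0185 0.2
```

```text
mouth [[ 0.45542593 -0.01788498  0.096     ]] base [[ 0.45650607 -0.01853528  0.006     ]] top edge [[ 0.48567624 -0.02118611  0.003     ]]
turn rz -0.0 then slide [ 0.0003 -0.0392 -0.0081] t 21.95 pos [ 0.4169 -0.0138  0.1919] yaw -96.41 tilt [-0.0002  0.0003]
```

Emit:
jog_arm(
  dr=[
    [0,0,0],
    [0,0,0],
    [0,0,0],
    [0,0,0],
    [0,0,0],
    [0,0,0],
    [0,0,0],
    [0,0,0],
    [0,0,0],
    [0,0,0],
  ],
  slide=[
    [0,-0.02,0],
    [0,-0.019,0],
    [0,0,0.01],
    [0,0,0.03],
    [0,0,0.03],
    [0,0,0.03],
    [0,0,0.015],
    [0,0,0.002],
    [0,0,0],
    [0,0,0],
  ],
  gripper=[1,1,1,1,1,1,1,1,1,1],
)

```text
time_s: 22.95
position: [0.4556, -0.0178, 0.0758]
tool_rot: [[-0.11, -0.994, 0.001], [-0.994, 0.11, -0.0], [0.0, -0.001, -1.0]]
ft_force: [-0.6, 0.9, -0.4]
grip_width: 0.0851
```

```bash
python3 - <<'E'
from m import *
im=cam("wrist")
crop(im,0,0,512,384,1.5,"pics/w8.png")
E
python3 mv.py 0.4556 -0.0182 0.075
```

```text
turn rz -0.0 then slide [ 0.0003 -0.      0.0008] t 23.0 pos [ 0.4556 -0.0179  0.0758] yaw -96.35 tilt [ 0.0016 -0.0005]
```

View pics/w8.png

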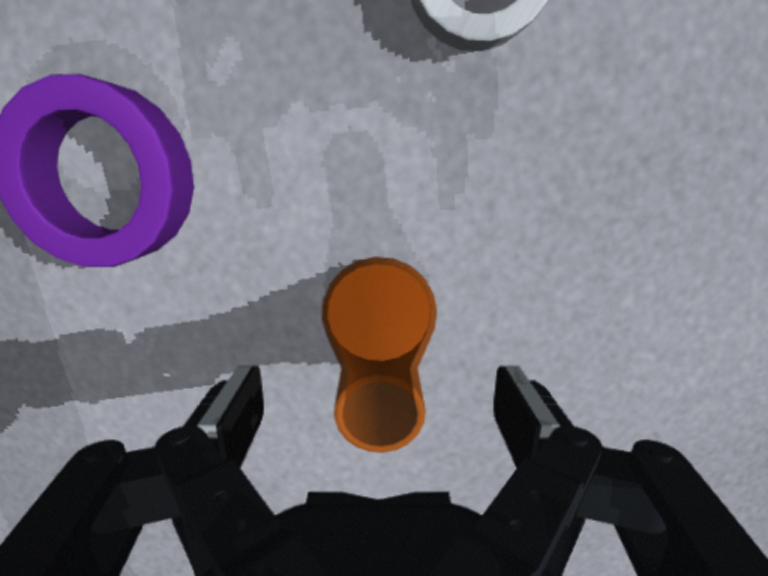

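Mouth at (380,412) in this view, centred between the pads. Closing gently.

Emit:
jog_arm(
  dr=[
    [0,0,0],
    [0,0,0],
    [0,0,0],
    [0,0,0],
    [0,0,0],
    [0,0,0],
    [0,0,0],
    [0,0,0],
    [0,0,0],
    [0,0,0],
  ],
  slide=[
    [0,0,0],
    [0,0,0],
    [0,0,0],
    [0,0,0],
    [0,0,0],
    [0,0,0],
    [0,0,0],
    [0,0,0],
    [0,0,0],
    [0,0,0],
  ],
  gripper=[0.6,0.3,0.0,-0.15,-0.2,-0.25,-0.35,-0.5,-0.5,-0.5],
  force=25,
)

```text
time_s: 24.0
position: [0.4553, -0.0181, 0.0751]
tool_rot: [[-0.111, -0.994, 0.0], [-0.994, 0.111, -0.0], [0.0, -0.0, -1.0]]
ft_force: [-1.0, -0.9, 2.4]
grip_width: 0.0291
```

```bash
python3 - <<'E'
from m import *
im=cam("wrist")
crop(im,0,0,512,384,1.5,"pics/w9.png")
np.save("w9.npy",im,allow_pickle=True)
E
python3 mv.py 0.4556 -0.0182 0.075
```

```text
turn rz -0.0 then slide [ 0.0001 -0.0003  0.0001] t 24.05 pos [ 0.4554 -0.0181  0.0751] yaw -96.37 tilt [ 0.0001 -0.0001]
```

View pics/w9.png

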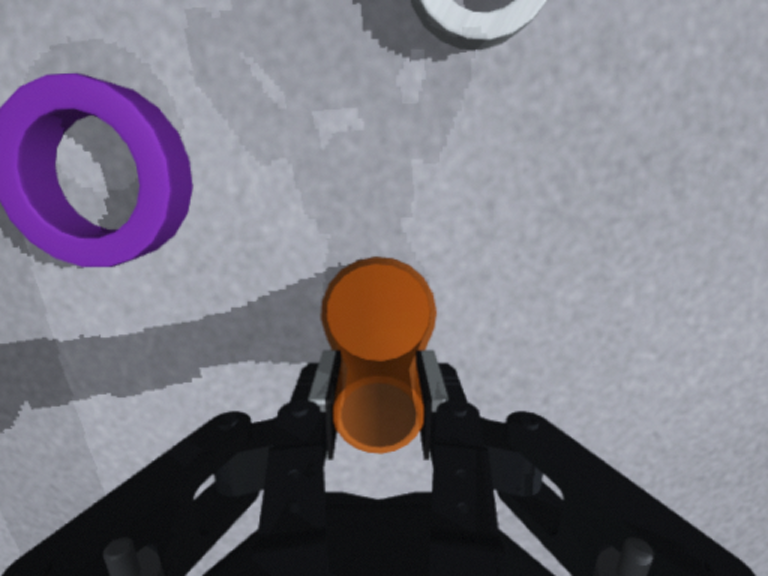

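```bash
python3 - <<'E'
from m import *
im=np.load("w9.npy",allow_pickle=True).item();s=observe()
# base top & bottom extents along column 252.5
print("mouth",plane(im,[(252.3,275.3)],.096)[0]-s["position"],"base far/near",plane(im,[(252.5,171.5),(252.5,240)],.004)-s["position"])
E
python3 mv.py 0.4851 0.2814 0.175
```

```text
mouth [0.00130769 0.00050982 0.02088965] base far/near [[ 0.03082017 -0.00314332 -0.07111035]
 [-0.02756866  0.00337923 -0.07111035]]
turn rz -0.0 then slide [-0.3009  0.0037 -0.0999] t 24.05 pos [ 0.4554 -0.0181  0.0751] yaw -96.37 tilt [ 0.0001 -0.0001]
```

Emit:
jog_arm(
  dr=[
    [0,0,0],
    [0,0,0],
    [0,0,0],
    [0,0,0],
    [0,0,0],
    [0,0,0],
    [0,0,0],
    [0,0,0],
    [0,0,0],
    [0,0,0],
  ],
  slide=[
    [0,0,-0.01],
    [0,0,-0.02],
    [0,0,-0.03],
    [0,0,-0.03],
    [0,0,-0.01],
    [-0.01,0,0],
    [-0.02,0,0],
    [-0.03,0,0],
    [-0.03,0,0],
    [-0.03,0,0],
  ],
  gripper=[-0.5,-0.5,-0.5,-0.5,-0.5,-0.5,-0.5,-0.5,-0.5,-0.5],
)

```text
time_s: 25.05
position: [0.4678, 0.103, 0.1734]
tool_rot: [[-0.111, -0.994, -0.003], [-0.994, 0.111, 0.0], [0.0, 0.003, -1.0]]
ft_force: [-0.7, -1.2, -0.6]
grip_width: 0.0286
```

Emit:
jog_arm(
  dr=[
    [0,0,0],
    [0,0,0],
    [0,0,0],
    [0,0,0],
    [0,0,0],
    [0,0,0],
    [0,0,0],
    [0,0,0],
    [0,0,0],
    [0,0,0],
  ],
  slide=[
    [-0.03,0,0],
    [-0.03,0,0],
    [-0.03,0,0],
    [-0.03,0,0],
    [-0.03,0,0],
    [-0.02,0,0],
    [-0.01,0,0],
    [0,0,0],
    [0,0,0],
    [0,0,0],
  ],
  gripper=[-0.5,-0.5,-0.5,-0.5,-0.5,-0.5,-0.5,-0.5,-0.5,-0.5],
)

```text
time_s: 26.05
position: [0.4885, 0.2792, 0.1748]
tool_rot: [[-0.112, -0.994, -0.001], [-0.994, 0.112, -0.0], [0.0, 0.001, -1.0]]
ft_force: [0.2, -0.4, -0.6]
grip_width: 0.0292
```

```bash
python3 - <<'E'
from m import *
im=cam("wrist")
crop(im,0,0,512,384,1.5,"pics/w10.png")
np.save("w10.npy",im,allow_pickle=True)
E
python3 mv.py 0.4851 0.2814 0.1311 -96.35
```

```text
turn rz -0.0015 then slide [-0.0017  0.0037  0.0439] t 26.1 pos [0.4886 0.2793 0.175 ] yaw -96.44 tilt [-0.0003 -0.0002]
```

View pics/w10.png

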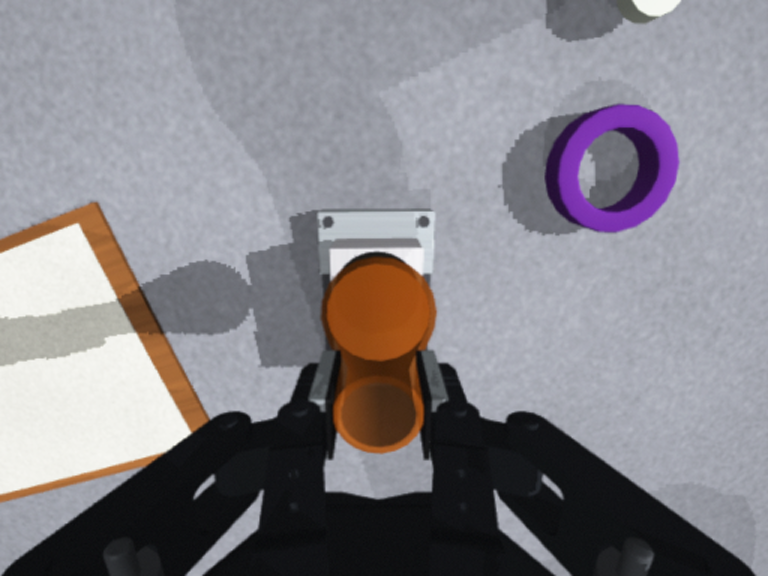

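Emit:
jog_arm(
  dr=[
    [0,0,0],
    [0,0,0],
    [0,0,0],
    [0,0,0],
    [0,0,0],
    [0,0,0],
    [0,0,0],
    [0,0,0],
    [0,0,0],
    [0,0,0],
  ],
  slide=[
    [-0.0017,0.0045,0],
    [0,0,0.005],
    [0,0,0.01],
    [0,0,0.01],
    [0,0,0.01],
    [0,0,0.004],
    [0,0,0.002],
    [0,0,0],
    [0,0,0],
    [0,0,0],
  ],
  gripper=[-0.5,-0.5,-0.5,-0.5,-0.5,-0.5,-0.5,-0.5,-0.5,-0.5],
)

```text
time_s: 27.1
position: [0.4845, 0.2824, 0.1344]
tool_rot: [[-0.111, -0.994, 0.001], [-0.994, 0.111, 0.0], [-0.0, -0.001, -1.0]]
ft_force: [0.2, 0.4, -1.2]
grip_width: 0.0289
```

```bash
python3 - <<'E'
from m import *
im=cam("wrist")
crop(im,0,0,512,384,1.5,"pics/w11.png")
im=cam("scene");crop(im,340,100,90,110,5,"pics/s11.png")
E
python3 mv.py 0.4843 0.2814 0.1311 -96.35
```

```text
turn rz -0.0003 then slide [0.0009 0.     0.0032] t 27.2 pos [0.4844 0.2823 0.1343] yaw -96.37 tilt [0.0005 0.0002]
```

View pics/w11.png

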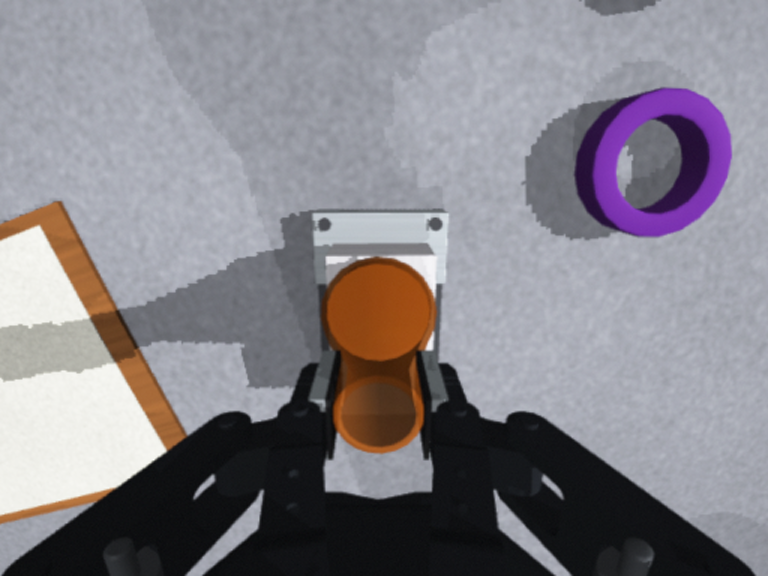

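View pics/s11.png

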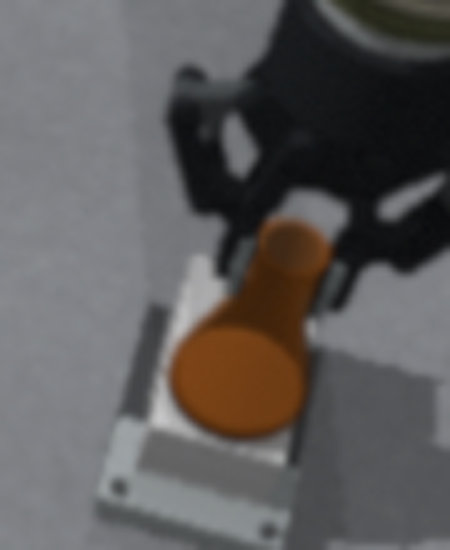

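Emit:
jog_arm(
  dr=[
    [0,0,0],
    [0,0,0],
    [0,0,0],
    [0,0,0],
    [0,0,0],
    [0,0,0],
    [0,0,0],
    [0,0,0],
    [0,0,0],
    [0,0,0],
  ],
  slide=[
    [0.0005,0,0.001],
    [0,0,0.001],
    [0,0,0.0005],
    [0,0,0],
    [0,0,0.0005],
    [0,0,0],
    [0,0,0],
    [0,0,0],
    [0,0,0],
    [0,0,0],
  ],
  gripper=[-0.5,-0.5,-0.5,-0.5,-0.5,-0.5,-0.5,-0.5,-0.5,-0.5],
)

```text
time_s: 28.2
position: [0.4844, 0.2818, 0.1311]
tool_rot: [[-0.111, -0.994, 0.0], [-0.994, 0.111, 0.0], [-0.0, -0.0, -1.0]]
ft_force: [0.3, -0.3, 1.2]
grip_width: 0.0291
```

Emit:
jog_arm(
  dr=[
    [0,0,0],
    [0,0,0],
    [0,0,0],
    [0,0,0],
    [0,0,0],
    [0,0,0],
    [0,0,0],
    [0,0,0],
    [0,0,0],
    [0,0,0],
  ],
  slide=[
    [0,0,0],
    [0,0,0],
    [0,0,0],
    [0,0,0],
    [0,0,0],
    [0,0,0],
    [0,0,0],
    [0,0,0],
    [0,0,-0.01],
    [0,0,-0.03],
  ],
  gripper=[-0.3,-0.2,-0.1,0.1,0.3,0.6,1,1,1,1],
  force=20,
)

```text
time_s: 29.2
position: [0.4833, 0.2814, 0.1699]
tool_rot: [[-0.111, -0.994, -0.005], [-0.994, 0.111, -0.002], [0.002, 0.005, -1.0]]
ft_force: [-0.0, 0.1, 0.4]
grip_width: 0.0856
```

Emit:
jog_arm(
  dr=[
    [0,0,0],
    [0,0,0],
    [0,0,0],
    [0,0,0],
    [0,0,0],
    [0,0,0],
    [0,0,0],
    [0,0,0],
    [0,0,0],
    [0,0,0],
  ],
  slide=[
    [0,0,-0.04],
    [0,0,-0.02],
    [0,0.03,0],
    [0,0.03,0],
    [0,0,0],
    [0,0,0],
    [0,0,0],
    [0,0,0],
    [0,0,0],
    [0,0,0],
  ],
  gripper=[1,1,1,1,1,1,1,1,1,1],
)

```text
time_s: 30.2
position: [0.425, 0.2884, 0.2308]
tool_rot: [[-0.111, -0.994, -0.0], [-0.994, 0.111, -0.0], [0.0, 0.0, -1.0]]
ft_force: [0.2, -1.1, 0.3]
grip_width: 0.0852
```

```bash
python3 - <<'E'
from m import *
im=cam("wrist");np.save("w12.npy",im,allow_pickle=True)
crop(im,150,40,200,200,3,"pics/w12.png")
im=cam("top");crop(im,120,195,70,80,7,"pics/t12.png")
E
python3 mv.py 0.59 -0.08 0.2 -96.35
```

```text
turn rz -0.0006 then slide [ 0.3479 -0.2049  0.0309] t 30.3 pos [0.4248 0.2884 0.2309] yaw -96.38 tilt [-0.0002 -0.0001]
```

View pics/w12.png

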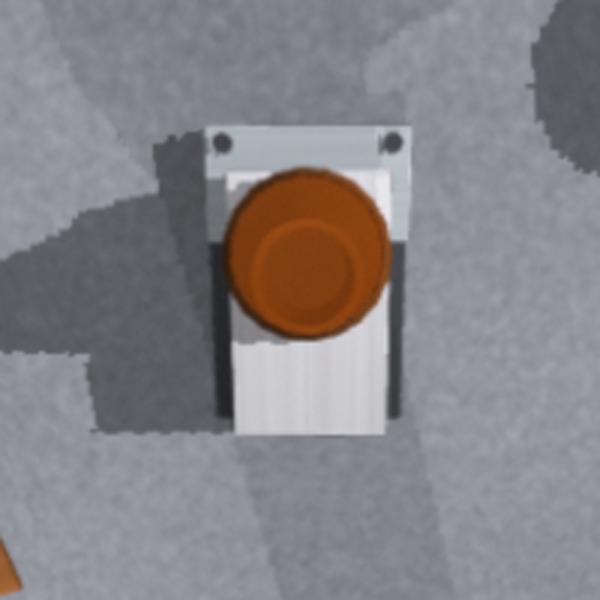

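View pics/t12.png

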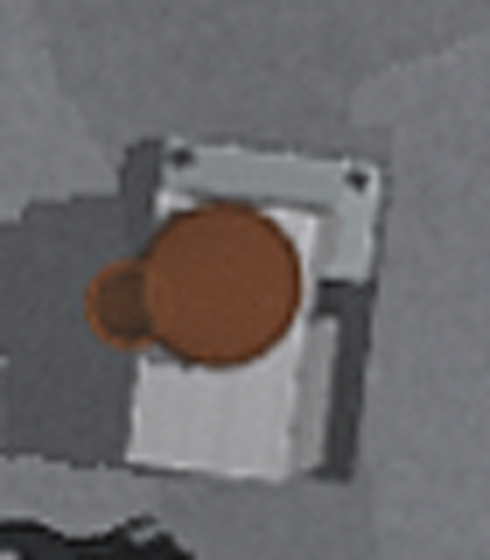

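```bash
python3 - <<'E'
from m import *
im=np.load("w12.npy",allow_pickle=True).item()
print("base",plane(im,[(252.7,124.5)],.061),"mouth",plane(im,[(251,129.8)],.152),"edges",plane(im,[(251,96),(251,153.2)],.059), "side", plane(im,[(225.3,125),(280.3,125)],.061))
E
```

```text
base [[0.48503553 0.28140564 0.061     ]] mouth [[0.48658953 0.28286748 0.152     ]] edges [[0.51461415 0.279909   0.059     ]
 [0.45372305 0.28683726 0.059     ]] side [[0.48789201 0.31113929 0.061     ]
 [0.48117076 0.25155891 0.061     ]]
```

```bash
python3 mv.py 0.55 -0.08 0.2 -96.35
```

```text
turn rz -0.0006 then slide [ 0.3523 -0.1652  0.0309] t 30.3 pos [0.4248 0.2884 0.2309] yaw -96.38 tilt [-0.0002 -0.0001]
```

Emit:
jog_arm(
  dr=[
    [0,0,0],
    [0,0,0],
    [0,0,0],
    [0,0,0],
    [0,0,0],
    [0,0,0],
    [0,0,0],
    [0,0,0],
    [0,0,0],
    [0,0,0],
  ],
  slide=[
    [0.02,0,0],
    [0.04,0,0],
    [0.04,-0.015,0],
    [0.04,-0.025,0],
    [0.04,-0.025,0.005],
    [0.04,-0.025,0.005],
    [0.04,-0.025,0.005],
    [0.04,-0.025,0.005],
    [0.04,-0.02,0.005],
    [0.01,-0.005,0.005],
  ],
  gripper=[1,1,1,1,1,1,1,1,1,1],
)

```text
time_s: 31.3
position: [0.5509, -0.0817, 0.2003]
tool_rot: [[-0.115, -0.993, 0.0], [-0.993, 0.115, -0.001], [0.001, -0.0, -1.0]]
ft_force: [-0.4, 0.3, -1.0]
grip_width: 0.0854
```

Emit:
jog_arm(
  dr=[
    [0,0,0],
    [0,0,0],
    [0,0,0],
    [0,0,0],
    [0,0,0],
    [0,0,0],
    [0,0,0],
    [0,0,0],
    [0,0,0],
    [0,0,0],
  ],
  slide=[
    [0,0,0],
    [0,0,0],
    [0,0,0],
    [0,0,0],
    [0,0,0],
    [0,0,0],
    [0,0,0],
    [0,0,0],
    [0,0,0],
    [0,0,0],
  ],
  gripper=[1,1,1,1,1,1,1,1,1,1],
)

```text
time_s: 32.3
position: [0.5498, -0.0777, 0.201]
tool_rot: [[-0.111, -0.994, -0.0], [-0.994, 0.111, 0.0], [-0.0, 0.0, -1.0]]
ft_force: [0.8, 0.4, 0.3]
grip_width: 0.0855
```

```bash
python3 - <<'E'
from m import *
im=cam("wrist");np.save("w13.npy",im,allow_pickle=True)
crop(im,0,0,512,384,1.5,"pics/w13.png")
E
python3 mv.py 0.6075 -0.079 0.016 -96.35
```

```text
turn rz -0.0004 then slide [-0.0051 -0.0575  0.185 ] t 32.35 pos [ 0.5498 -0.0777  0.201 ] yaw -96.37 tilt [-0.  0.]
```

View pics/w13.png

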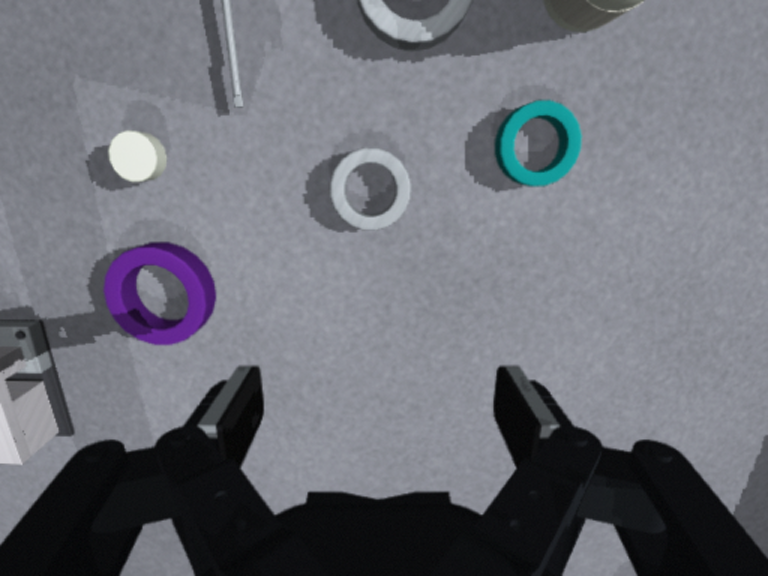

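```bash
python3 - <<'E'
from m import *
im=np.load("w13.npy",allow_pickle=True).item();V=lambda c:c.sum(2)/3
q=blob(im,(205,90,80,72),lambda c:V(c)>165);e=el(q);print(e,plane(im,[e[0]],.018));P=plane(im,q,.018)[:,:2];print(cv2.minEnclosingCircle((P*1000).astype(np.float32)))
q=blob(im,(60,75,60,55),lambda c:V(c)>190);e=el(q);print("stopper",e,plane(im,[e[0]],.03))
E
python3 mv.py 0.6075 -0.079 0.016 -96.35
```

```text
((247.14707946777344, 125.4478530883789), (52.24051284790039, 53.41350555419922), 171.5388946533203) [[ 0.6087659 -0.0781967  0.018    ]]
((607.9163818359375, -78.07772827148438), 30.088069915771484)
stopper ((88.37126922607422, 103.55757141113281), (30.090839385986328, 34.630069732666016), 143.83509826660156) [[0.65331781 0.09051247 0.03      ]]
turn rz -0.0004 then slide [-0.0051 -0.0575  0.185 ] t 32.35 pos [ 0.5498 -0.0777  0.201 ] yaw -96.37 tilt [-0.  0.]
```

Emit:
jog_arm(
  dr=[
    [0,0,0],
    [0,0,0],
    [0,0,0],
    [0,0,0],
    [0,0,0],
    [0,0,0],
    [0,0,0],
    [0,0,0],
    [0,0,0],
    [0,0,0],
  ],
  slide=[
    [-0.003,-0.029,0],
    [-0.003,-0.029,0],
    [0,0,0.02],
    [0,0,0.04],
    [0,0,0.04],
    [0,0,0.04],
    [0,0,0.03],
    [0,0,0.01],
    [0,0,0.005],
    [0,0,0],
  ],
  gripper=[1,1,1,1,1,1,1,1,1,1],
)

```text
time_s: 33.35
position: [0.6086, -0.0784, 0.0168]
tool_rot: [[-0.111, -0.994, 0.001], [-0.994, 0.111, -0.0], [0.0, -0.001, -1.0]]
ft_force: [0.7, -0.9, 0.0]
grip_width: 0.0854
```

Emit:
jog_arm(
  dr=[
    [0,0,0],
    [0,0,0],
    [0,0,0],
    [0,0,0],
    [0,0,0],
    [0,0,0],
    [0,0,0],
    [0,0,0],
    [0,0,0],
    [0,0,0],
  ],
  slide=[
    [0,0,0],
    [0,0,0],
    [0,0,0],
    [0,0,0],
    [0,0,0],
    [0,0,0],
    [0,0,0],
    [0,0,0],
    [0,0,0],
    [0,0,0],
  ],
  gripper=[0.7,0.55,0.5,0.45,0.4,0.3,0.2,0.2,0.2,0.2],
  force=30,
)

```text
time_s: 34.35
position: [0.6084, -0.0782, 0.0173]
tool_rot: [[-0.111, -0.994, 0.001], [-0.994, 0.111, -0.001], [0.0, -0.002, -1.0]]
ft_force: [-2.4, 0.6, 9.2]
grip_width: 0.06
```

```bash
python3 - <<'E'
from m import *
im=cam("wrist");np.save("w14.npy",im,allow_pickle=True)
crop(im,0,0,512,384,1.5,"pics/w14.png")
E
python3 mv.py 0.608 -0.078 0.016 -96.35
```

```text
turn rz 0.0 then slide [-0.0002  0.0004  0.0013] t 34.4 pos [ 0.6084 -0.0782  0.0173] yaw -96.35 tilt [ 0.0014 -0.0005]
```

View pics/w14.png

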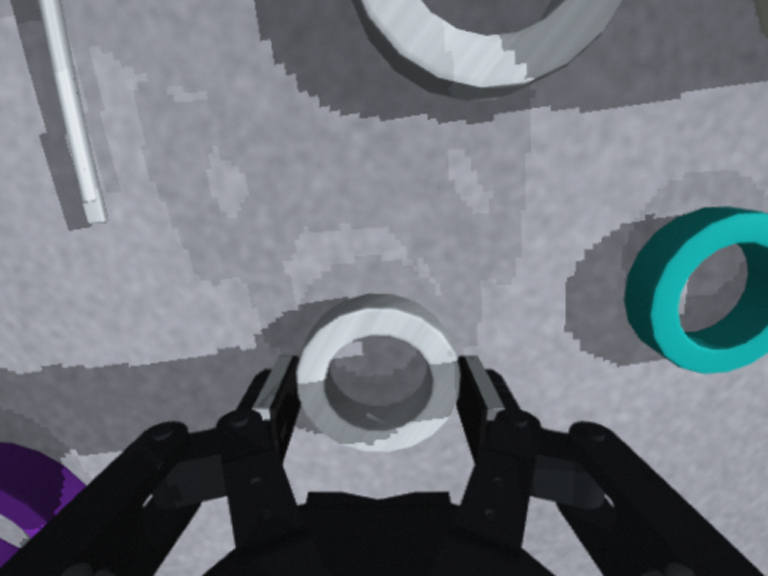

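```bash
python3 - <<'E'
from m import *
im=np.load("w14.npy",allow_pickle=True).item();s=observe()
P=plane(im,np.array([(378,307),(378,451),(378,334),(378,431.),(298,378),(459,378)])/1.5,.018);T=(P-s["position"])@s["tool_rot"];print(T.round(4),T[:2].mean(0),T[2:4].mean(0))
E
```

```text
[[-0.0008 -0.0301 -0.0007]
 [-0.0008  0.0303 -0.0007]
 [-0.0008 -0.0199 -0.0007]
 [-0.0008  0.0209 -0.0007]
 [-0.0302 -0.0023 -0.0007]
 [ 0.029  -0.0022 -0.0007]] [-0.00077971  0.0001233  -0.00070546] [-0.00077999  0.00047741 -0.00070596]
```

Emit:
jog_arm(
  dr=[
    [0,0,0],
    [0,0,0],
    [0,0,0],
    [0,0,0],
    [0,0,0],
    [0,0,0],
    [0,0,0],
    [0,0,0],
    [0,0,0],
    [0,0,0],
  ],
  slide=[
    [0,0,-0.005],
    [0,0,-0.02],
    [0,0,-0.04],
    [0,0,-0.04],
    [0,0,-0.04],
    [0,0,-0.03],
    [0,0,-0.005],
    [0,0,0],
    [0,0,0],
    [0,0,0],
  ],
  gripper=[0.2,0.2,0.2,0.2,0.2,0.2,0.2,0.2,0.2,0.2],
  force=40,
)

```text
time_s: 35.4
position: [0.6075, -0.078, 0.194]
tool_rot: [[-0.111, -0.994, -0.003], [-0.994, 0.111, 0.001], [-0.001, 0.004, -1.0]]
ft_force: [0.1, 0.6, -2.4]
grip_width: 0.0598
```

```bash
python3 mv.py 0.4852 0.2818 0.2
```

```text
turn rz -0.0 then slide [-0.344   0.1615 -0.006 ] t 35.4 pos [ 0.6075 -0.078   0.194 ] yaw -96.38 tilt [-0.0035  0.0011]
```

Emit:
jog_arm(
  dr=[
    [0,0,0],
    [0,0,0],
    [0,0,0],
    [0,0,0],
    [0,0,0],
    [0,0,0],
    [0,0,0],
    [0,0,0],
    [0,0,0],
    [0,0,0],
  ],
  slide=[
    [-0.02,0.01,0],
    [-0.04,0.02,-0.002],
    [-0.04,0.02,-0.002],
    [-0.04,0.02,-0.002],
    [-0.04,0.02,0],
    [-0.04,0.02,0],
    [-0.04,0.02,0],
    [-0.04,0.02,0],
    [-0.03,0.01,0],
    [-0.01,0,0],
  ],
  gripper=[0.2,0.2,0.2,0.2,0.2,0.2,0.2,0.2,0.2,0.2],
)

```text
time_s: 36.4
position: [0.4852, 0.2801, 0.201]
tool_rot: [[-0.108, -0.994, -0.002], [-0.994, 0.108, -0.0], [0.0, 0.002, -1.0]]
ft_force: [-0.2, -0.8, -2.7]
grip_width: 0.0594
```

```bash
python3 mv.py 0.4852 0.2818 0.2
```

```text
turn rz -0.0 then slide [-0.0017  0.0002  0.001 ] t 36.4 pos [0.4852 0.2801 0.201 ] yaw -96.17 tilt [-0.0021 -0.0001]
```

Emit:
jog_arm(
  dr=[
    [0,0,0],
    [0,0,0],
    [0,0,0],
    [0,0,0],
    [0,0,0],
    [0,0,0],
    [0,0,0],
    [0,0,0],
    [0,0,0],
    [0,0,0],
  ],
  slide=[
    [0,0,0],
    [0,0,0],
    [0,0,0],
    [0,0,0],
    [0,0,0],
    [0,0,0],
    [0,0,0],
    [0,0,0],
    [0,0,0],
    [0,0,0],
  ],
  gripper=[0.2,0.2,0.2,0.2,0.2,0.2,0.2,0.2,0.2,0.2],
)

```text
time_s: 37.4
position: [0.4868, 0.2775, 0.202]
tool_rot: [[-0.111, -0.994, -0.0], [-0.994, 0.111, -0.0], [0.0, 0.0, -1.0]]
ft_force: [-0.0, 0.2, -2.3]
grip_width: 0.0593
```

```bash
python3 mv.py 0.4852 0.2818 0.2;  python3 - <<'E'
from m import *
im=cam("wrist");np.save("w15.npy",im,allow_pickle=True)
crop(im,0,0,512,384,1.5,"pics/w15.png")
E
```

```text
turn rz -0.0 then slide [-0.0041  0.0021  0.002 ] t 37.4 pos [0.4868 0.2775 0.202 ] yaw -96.37 tilt [-0. -0.]
```

View pics/w15.png

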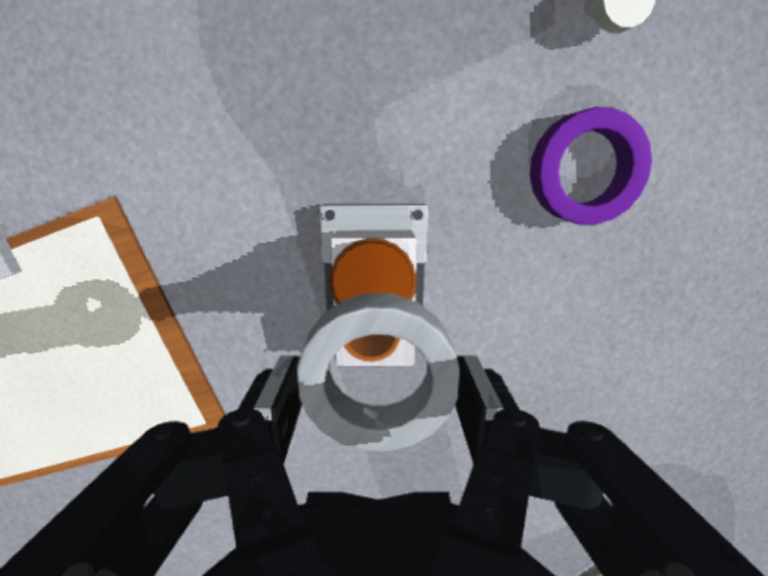

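```bash
python3 - <<'E'
from m import *
im=np.load("w15.npy",allow_pickle=True).item();s=observe()
P=plane(im,np.array([(371.5,360.5),(343,343),(400.5,343)])/1.5,.152);T=(P-s["position"])@s["tool_rot"];print(P.round(4),T.round(4))
P=plane(im,np.array([(374,238.),(333,280),(416,280)])/1.5,.06);print(P.round(4),((P-s["position"])@s["tool_rot"]).round(4))
crop(im,200,130,110,120,5,"pics/w15c.png")
E
```

```text
[[0.4703 0.2834 0.152 ]
 [0.4814 0.2962 0.152 ]
 [0.4783 0.268  0.152 ]] [[-0.004   0.017   0.05  ]
 [-0.018   0.0074  0.05  ]
 [ 0.0104  0.0074  0.05  ]]
[[0.515  0.2777 0.06  ]
 [0.4885 0.3099 0.06  ]
 [0.482  0.2517 0.06  ]] [[-0.0033 -0.028   0.142 ]
 [-0.0324  0.0019  0.142 ]
 [ 0.0262  0.0019  0.142 ]]
```

View pics/w15c.png

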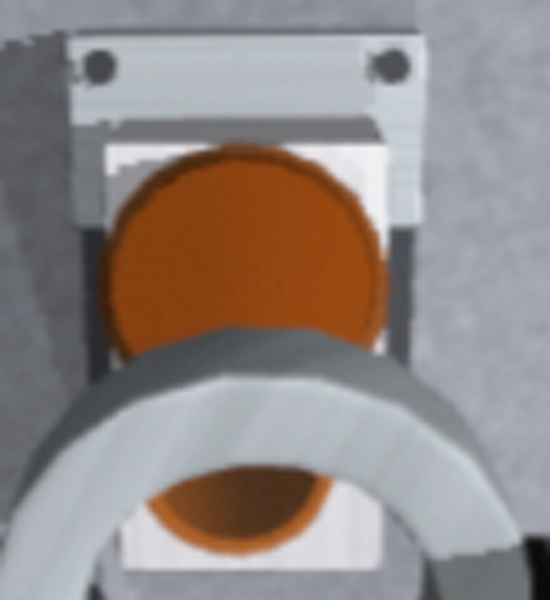

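Emit:
jog_arm(
  dr=[
    [0,0,0],
    [0,0,0],
    [0,0,0],
    [0,0,0],
    [0,0,0],
    [0,0,0],
    [0,0,0],
    [0,0,0],
    [0,0,0],
    [0,0,0],
  ],
  slide=[
    [-0.0034,0.0018,0],
    [0,0,0.005],
    [0,0,0.01],
    [0,0,0.01],
    [0,0,0.01],
    [0,0,0.005],
    [0,0,0],
    [0,0,0],
    [0,0,0],
    [0,0,0],
  ],
  gripper=[0.2,0.2,0.2,0.2,0.2,0.2,0.2,0.2,0.2,0.2],
)

```text
time_s: 38.45
position: [0.4855, 0.2811, 0.1624]
tool_rot: [[-0.111, -0.994, 0.001], [-0.994, 0.111, 0.0], [-0.0, -0.001, -1.0]]
ft_force: [0.6, 0.4, -2.4]
grip_width: 0.0599
```

```bash
python3 mv.py 0.485 0.281 0.1173;  python3 - <<'E'
from m import *
im=cam("wrist");np.save("w16.npy",im,allow_pickle=True)
crop(im,170,130,160,180,4,"pics/w16.png")
im=cam("top");crop(im,110,190,80,80,7,"pics/t16.png")
E
```

```text
turn rz -0.0 then slide [0.0002 0.0005 0.0451] t 38.45 pos [0.4855 0.2811 0.1624] yaw -96.37 tilt [0.0007 0.0002]
```

View pics/w16.png

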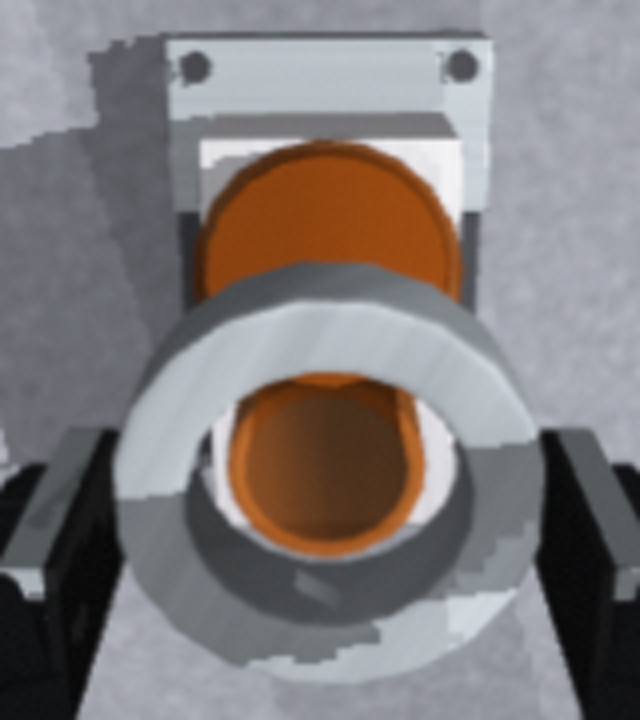

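```bash
python3 - <<'E'
from m import *
im=np.load("w16.npy",allow_pickle=True).item();s=observe()
f=lambda u,v:(u/4+170,v/4+130)
P=plane(im,[f(328,558),f(328,372),f(229,462),f(425,462)],.152);print(((P-s["position"])@s["tool_rot"]).round(4))
P=plane(im,[f(330,625),f(330,374),f(186,490),f(472,490)],.1624+.0007);print(((P-s["position"])@s["tool_rot"]).round(4))
E
```

```text
[[-0.0008  0.0162  0.0103]
 [-0.0008 -0.0149  0.0103]
 [-0.0154 -0.0003  0.0103]
 [ 0.0136 -0.0003  0.0103]]
[[-0.0005  0.0201 -0.0008]
 [-0.0005 -0.0195 -0.0008]
 [-0.0204 -0.0021 -0.0008]
 [ 0.0191 -0.002  -0.0008]]
```

Emit:
jog_arm(
  dr=[
    [0,0,0],
    [0,0,0],
    [0,0,0],
    [0,0,0],
    [0,0,0],
    [0,0,0],
    [0,0,0],
    [0,0,0],
    [0,0,0],
    [0,0,0],
  ],
  slide=[
    [0,0,0.005],
    [0,0,0.008],
    [0,0,0.008],
    [0,0,0.008],
    [0,0,0.008],
    [0,0,0.004],
    [0,0,0.001],
    [0,0,0],
    [0,0,0],
    [0,0,0],
  ],
  gripper=[0.2,0.2,0.2,0.2,0.2,0.2,0.2,0.2,0.2,0.2],
)

```text
time_s: 39.55
position: [0.4855, 0.2812, 0.1204]
tool_rot: [[-0.111, -0.994, 0.001], [-0.994, 0.111, 0.0], [-0.0, -0.001, -1.0]]
ft_force: [-0.3, 0.7, -2.3]
grip_width: 0.0596
```

Emit:
jog_arm(
  dr=[
    [0,0,0],
    [0,0,0],
    [0,0,0],
    [0,0,0],
    [0,0,0],
    [0,0,0],
    [0,0,0],
    [0,0,0],
    [0,0,0],
    [0,0,0],
  ],
  slide=[
    [0,0,0.0005],
    [0,0,0],
    [0,0,0.0005],
    [0,0,0],
    [0,0,0.0005],
    [0,0,0],
    [0,0,0.0005],
    [0,0,0],
    [0,0,0],
    [0,0,0],
  ],
  gripper=[0.2,0.2,0.2,0.2,0.2,0.2,0.2,0.2,0.2,0.2],
)

```text
time_s: 40.55
position: [0.4854, 0.2811, 0.118]
tool_rot: [[-0.111, -0.994, 0.0], [-0.994, 0.111, 0.0], [-0.0, -0.0, -1.0]]
ft_force: [0.5, 0.2, -2.3]
grip_width: 0.0594
```

Emit:
jog_arm(
  dr=[
    [0,0,0],
    [0,0,0],
    [0,0,0],
    [0,0,0],
    [0,0,0],
    [0,0,0],
    [0,0,0],
    [0,0,0],
    [0,0,0],
    [0,0,0],
  ],
  slide=[
    [0,0,0.0005],
    [0,0,0],
    [0,0,0.0005],
    [0,0,0],
    [0,0,0],
    [0,0,0],
    [0,0,0],
    [0,0,0],
    [0,0,0],
    [0,0,0],
  ],
  gripper=[0.2,0.2,0.2,0.2,0.2,0.2,0.2,0.2,0.2,0.2],
)

```text
time_s: 41.55
position: [0.4854, 0.2811, 0.117]
tool_rot: [[-0.111, -0.994, 0.0], [-0.994, 0.111, 0.0], [-0.0, 0.0, -1.0]]
ft_force: [-0.0, 0.9, -1.5]
grip_width: 0.0591
```

Contact is beginning (−2.3 → −1.5 N). A touch more, then release.

Emit:
jog_arm(
  dr=[
    [0,0,0],
    [0,0,0],
    [0,0,0],
    [0,0,0],
    [0,0,0],
    [0,0,0],
    [0,0,0],
    [0,0,0],
    [0,0,0],
    [0,0,0],
  ],
  slide=[
    [0,0,0.0003],
    [0,0,0],
    [0,0,0],
    [0,0,0],
    [0,0,0],
    [0,0,0],
    [0,0,0],
    [0,0,0],
    [0,0,0],
    [0,0,0],
  ],
  gripper=[0.2,0.2,0.4,0.45,0.5,0.6,0.8,1,1,1],
  force=20,
)

```text
time_s: 42.55
position: [0.4854, 0.281, 0.1167]
tool_rot: [[-0.111, -0.994, -0.0], [-0.994, 0.111, -0.0], [0.0, 0.0, -1.0]]
ft_force: [-0.1, 0.1, -0.6]
grip_width: 0.085
```

```bash
python3 - <<'E'
from m import *
im=cam("wrist");np.save("w17.npy",im,allow_pickle=True)
crop(im,150,130,200,200,3,"pics/w17.png")
E
```

```text
(no output)
```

View pics/w17.png

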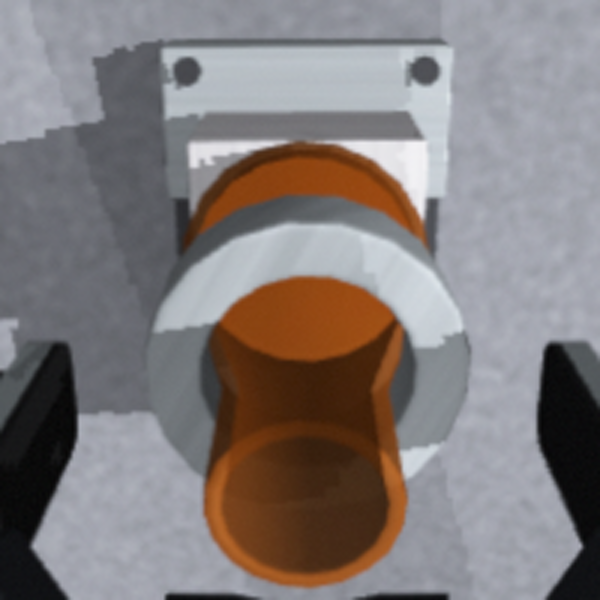

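Emit:
jog_arm(
  dr=[
    [0,0,0],
    [0,0,0],
    [0,0,0],
    [0,0,0],
    [0,0,0],
    [0,0,0],
    [0,0,0],
    [0,0,0],
    [0,0,0],
    [0,0,0],
  ],
  slide=[
    [0,0,-0.01],
    [0,0,-0.02],
    [0,0,-0.04],
    [0,0,-0.04],
    [0,0,-0.01],
    [0,0,0],
    [0,0,0],
    [0,0,0],
    [0,0,0],
    [0,0,0],
  ],
  gripper=[1,1,1,1,1,1,1,1,1,1],
)

```text
time_s: 43.6
position: [0.4853, 0.281, 0.2359]
tool_rot: [[-0.111, -0.994, -0.001], [-0.994, 0.111, -0.0], [0.001, 0.001, -1.0]]
ft_force: [0.1, -0.5, -0.1]
grip_width: 0.0856
```

```bash
python3 - <<'E'
from m import *
im=cam("wrist");np.save("w18.npy",im,allow_pickle=True)
crop(im,150,130,200,200,3,"pics/w18.png")
E
python3 mv.py 0.61 0.0905 0.2 -96.35
```

```text
turn rz -0.0004 then slide [ 0.1755 -0.145   0.0361] t 43.65 pos [0.4853 0.281  0.2361] yaw -96.37 tilt [-0.0011 -0.0004]
```

View pics/w18.png

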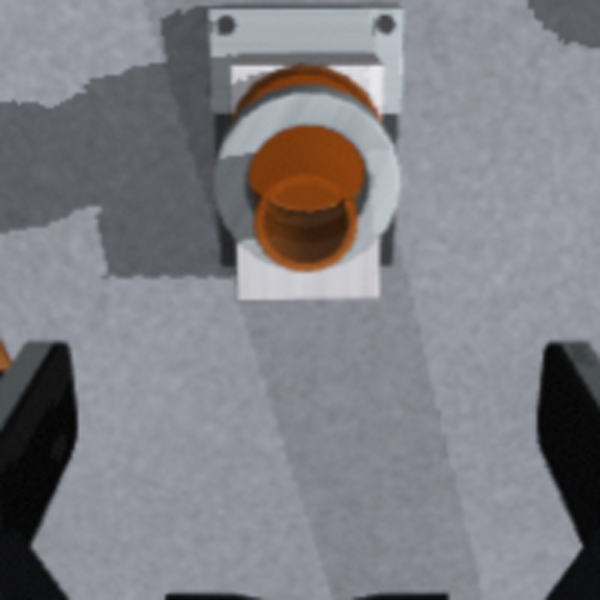

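```bash
python3 - <<'E'
from m import *
im=np.load("w18.npy",allow_pickle=True).item()
f=lambda u,v:(u/3+150,v/3+130)
P=plane(im,[f(305.5,174),f(305.5,271),f(254,222),f(357,222)],.152);print(P,P[:2].mean(0),P[2:].mean(0))
E
```

```text
[[0.49904619 0.28023931 0.152     ]
 [0.46990273 0.28351931 0.152     ]
 [0.48655563 0.29635906 0.152     ]
 [0.48327425 0.26729823 0.152     ]] [0.48447446 0.28187931 0.152     ] [0.48491494 0.28182864 0.152     ]
```

Emit:
jog_arm(
  dr=[
    [0,0,0],
    [0,0,0],
    [0,0,0],
    [0,0,0],
    [0,0,0],
    [0,0,0],
    [0,0,0],
    [0,0,0],
    [0,0,0],
    [0,0,0],
  ],
  slide=[
    [0.02,-0.015,0],
    [0.04,-0.03,0],
    [0.04,-0.03,0.006],
    [0.04,-0.03,0.01],
    [0.03,-0.03,0.01],
    [0.0055,-0.01,0.01],
    [0,0,0],
    [0,0,0],
    [0,0,0],
    [0,0,0],
  ],
  gripper=[1,1,1,1,1,1,1,1,1,1],
)

```text
time_s: 44.65
position: [0.6089, 0.0929, 0.2018]
tool_rot: [[-0.109, -0.994, 0.001], [-0.994, 0.109, 0.0], [-0.0, -0.001, -1.0]]
ft_force: [-0.3, -0.4, -0.7]
grip_width: 0.0858
```

```bash
python3 - <<'E'
from m import *
im=cam("wrist");np.save("w19.npy",im,allow_pickle=True);V=lambda c:c.sum(2)/3
crop(im,0,0,512,384,1.5,"pics/w19.png")
q=blob(im,(200,60,110,120),lambda c:V(c)>195);e=el(q);P=plane(im,[e[0]],.03)[0];print("stopper",e,P)
import mv;mv.plan(P[0],P[1],.016,-96.35)
E
```

```text
stopper ((249.96145629882812, 139.60708618164062), (31.4090633392334, 31.739233016967773), 5.277360439300537) [0.65310077 0.09098841 0.03      ]
turn rz 0.001 then slide [-0.0032 -0.044   0.1857] t 44.7 pos [0.609  0.0927 0.2017] yaw -96.29 tilt [0.0011 0.    ]
```

View pics/w19.png

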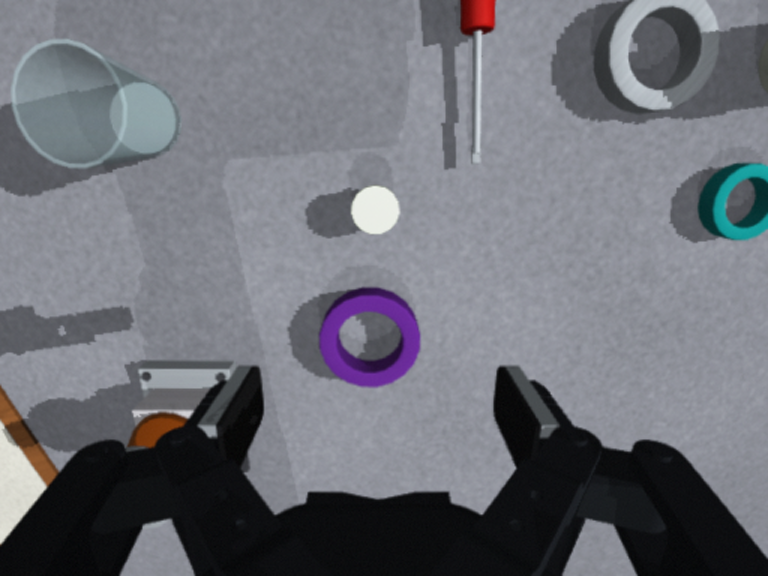

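Emit:
jog_arm(
  dr=[
    [0,0,0],
    [0,0,0],
    [0,0,0],
    [0,0,0],
    [0,0,0],
    [0,0,0],
    [0,0,0],
    [0,0,0],
    [0,0,0],
    [0,0,0],
  ],
  slide=[
    [-0.001,-0.022,0],
    [-0.001,-0.022,0],
    [0,0,0.02],
    [0,0,0.04],
    [0,0,0.04],
    [0,0,0.03],
    [0,0,0.01],
    [0,0,0],
    [0,0,0],
    [0,0,0],
  ],
  gripper=[1,1,1,1,1,1,1,1,1,1],
)

```text
time_s: 45.7
position: [0.6542, 0.0889, 0.0631]
tool_rot: [[-0.111, -0.994, 0.004], [-0.994, 0.111, -0.0], [-0.0, -0.004, -1.0]]
ft_force: [0.5, 0.2, 0.2]
grip_width: 0.0852
```

```bash
python3 mv.py 0.6531 0.091 0.017 -96.35
```

```text
turn rz -0.0002 then slide [-0.002   0.0013  0.0461] t 45.7 pos [0.6542 0.0889 0.0631] yaw -96.36 tilt [ 0.0035 -0.0002]
```

Emit:
jog_arm(
  dr=[
    [0,0,0],
    [0,0,0],
    [0,0,0],
    [0,0,0],
    [0,0,0],
    [0,0,0],
    [0,0,0],
    [0,0,0],
    [0,0,0],
    [0,0,0],
  ],
  slide=[
    [-0.002,0.0013,0.01],
    [0,0,0.016],
    [0,0,0.016],
    [0,0,0.003],
    [0,0,0],
    [0,0,0],
    [0,0,0],
    [0,0,0],
    [0,0,0],
    [0,0,0],
  ],
  gripper=[1,1,1,1,1,1,1,1,1,1],
)

```text
time_s: 46.7
position: [0.6523, 0.0909, 0.0162]
tool_rot: [[-0.111, -0.994, 0.0], [-0.994, 0.111, -0.0], [0.0, -0.0, -1.0]]
ft_force: [0.3, -0.3, -0.1]
grip_width: 0.0858
```

```bash
python3 mv.py 0.6531 0.091 0.017 -96.35; python3 - <<'E'
from m import *
im=cam("wrist");np.save("w20.npy",im,allow_pickle=True);V=lambda c:c.sum(2)/3
crop(im,0,0,512,384,1.5,"pics/w20.png");s=observe()
q=blob(im,(200,190,110,120),lambda c:V(c)>205);e=el(q);P=plane(im,[e[0]],.03);print("stopper",e,P,(P-s["position"])@s["tool_rot"])
E
```

```text
turn rz -0.0004 then slide [-0.0002 -0.0008 -0.0008] t 46.7 pos [0.6523 0.0909 0.0162] yaw -96.37 tilt [ 0.0003 -0.    ]
stopper ((251.28179931640625, 252.8692169189453), (28.844091415405273, 71.48961639404297), 85.39701843261719) [[0.66179032 0.09101662 0.03      ]] [[-0.00114469 -0.00947021 -0.01392276]]
```

View pics/w20.png

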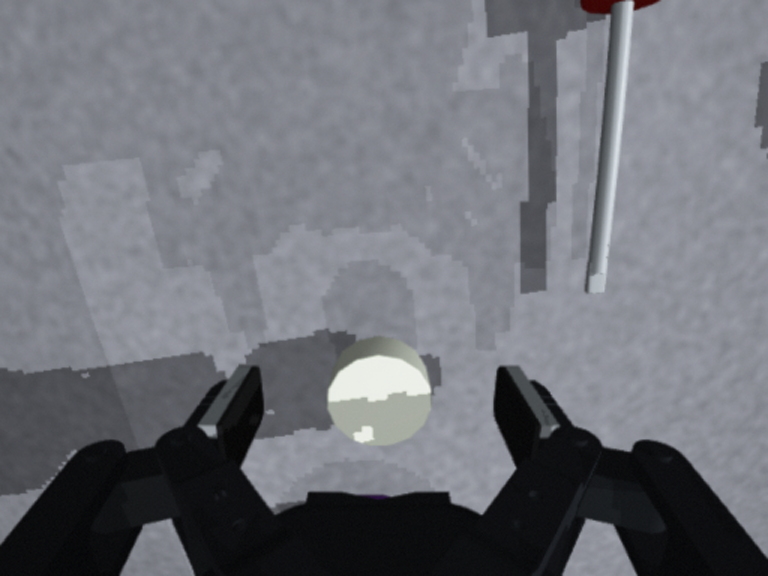

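Emit:
jog_arm(
  dr=[
    [0,0,0],
    [0,0,0],
    [0,0,0],
    [0,0,0],
    [0,0,0],
    [0,0,0],
    [0,0,0],
    [0,0,0],
    [0,0,0],
    [0,0,0],
  ],
  slide=[
    [0,-0.0008,-0.0006],
    [0,0,0],
    [0,0,0],
    [0,0,0],
    [0,0,0],
    [0,0,0],
    [0,0,0],
    [0,0,0],
    [0,0,0],
    [0,0,0],
  ],
  gripper=[0.6,0.3,0.0,-0.1,-0.15,-0.2,-0.25,-0.3,-0.4,-0.4],
  force=25,
)

```text
time_s: 47.75
position: [0.6531, 0.0909, 0.0167]
tool_rot: [[-0.111, -0.994, 0.0], [-0.994, 0.111, 0.0], [-0.0, -0.0, -1.0]]
ft_force: [-0.3, 0.1, 2.3]
grip_width: 0.0343
```

```bash
python3 mv.py 0.6531 0.091 0.017 -96.35; python3 - <<'E'
from m import *
im=cam("wrist");np.save("w21.npy",im,allow_pickle=True);V=lambda c:c.sum(2)/3
crop(im,190,200,125,120,5,"pics/w21.png")
E
```

```text
turn rz -0.0003 then slide [-0.0001 -0.     -0.0003] t 47.75 pos [0.6531 0.0909 0.0167] yaw -96.37 tilt [0.0002 0.    ]
```

View pics/w21.png

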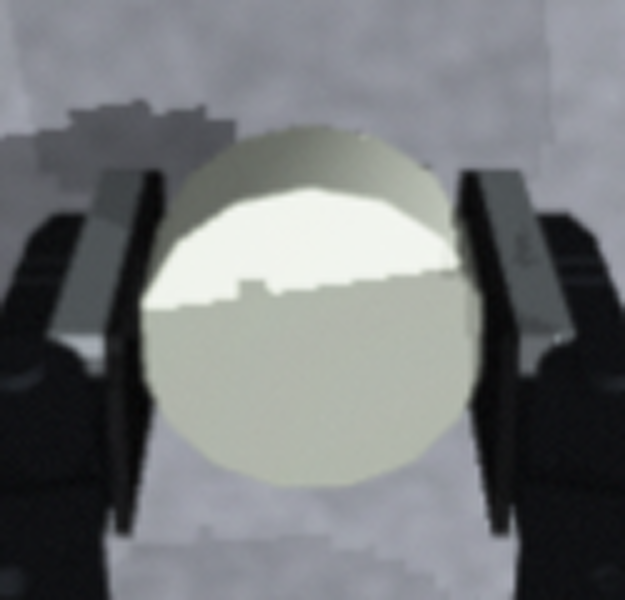

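```bash
python3 - <<'E'
from m import *
im=np.load("w21.npy",allow_pickle=True).item();s=observe()
f=lambda u,v:(u/5+190,v/5+200)
P=plane(im,[f(312,187),f(312,488),f(140,330),f(482,330)],.03);T=(P-s["position"])@s["tool_rot"];print(T.round(4),T[:2].mean(0))
E
```

```text
[[-0.0006 -0.0177 -0.0133]
 [-0.0006  0.0179 -0.0133]
 [-0.0181 -0.0015 -0.0133]
 [ 0.0167 -0.0015 -0.0133]] [-0.00059078  0.00012093 -0.01331591]
```

Emit:
jog_arm(
  dr=[
    [0,0,0],
    [0,0,0],
    [0,0,0],
    [0,0,0],
    [0,0,0],
    [0,0,0],
    [0,0,0],
    [0,0,0],
    [0,0,0],
    [0,0,0],
  ],
  slide=[
    [0,0,-0.005],
    [0,0,-0.02],
    [0,0,-0.04],
    [0,0,-0.04],
    [0,0,-0.04],
    [0,0,-0.04],
    [0,0,-0.02],
    [0,0,0],
    [0,0,0],
    [0,0,0],
  ],
  gripper=[-0.4,-0.4,-0.4,-0.4,-0.4,-0.4,-0.4,-0.4,-0.4,-0.4],
)

```text
time_s: 48.8
position: [0.6525, 0.0908, 0.2197]
tool_rot: [[-0.111, -0.994, -0.003], [-0.994, 0.111, 0.0], [0.0, 0.003, -1.0]]
ft_force: [-0.7, 0.4, -0.7]
grip_width: 0.0344
```

```bash
python3 mv.py 0.4847 0.2817 0.21 -96.35
```

```text
turn rz -0.0004 then slide [-0.1712  0.1879  0.0097] t 48.8 pos [0.6525 0.0908 0.2197] yaw -96.37 tilt [-0.0033  0.0001]
```

Emit:
jog_arm(
  dr=[
    [0,0,0],
    [0,0,0],
    [0,0,0],
    [0,0,0],
    [0,0,0],
    [0,0,0],
    [0,0,0],
    [0,0,0],
    [0,0,0],
    [0,0,0],
  ],
  slide=[
    [-0.02,0.02,0],
    [-0.03,0.03,0],
    [-0.03,0.035,0],
    [-0.03,0.035,0],
    [-0.03,0.035,0],
    [-0.02,0.02,0],
    [-0.01,0.01,0],
    [-0.001,0.003,0],
    [0,0,0],
    [0,0,0],
  ],
  gripper=[-0.4,-0.4,-0.4,-0.4,-0.4,-0.4,-0.4,-0.4,-0.4,-0.4],
)

```text
time_s: 49.8
position: [0.4861, 0.2806, 0.2212]
tool_rot: [[-0.112, -0.994, -0.0], [-0.994, 0.112, -0.0], [0.0, 0.0, -1.0]]
ft_force: [-0.3, 0.4, -0.5]
grip_width: 0.0344
```

```bash
python3 mv.py 0.4847 0.2817 0.19 -96.35
```

```text
turn rz -0.0019 then slide [-0.0009  0.0015  0.0312] t 49.8 pos [0.4861 0.2806 0.2212] yaw -96.46 tilt [-0.0003 -0.0004]
```

Emit:
jog_arm(
  dr=[
    [0,0,0],
    [0,0,0],
    [0,0,0],
    [0,0,0],
    [0,0,0],
    [0,0,0],
    [0,0,0],
    [0,0,0],
    [0,0,0],
    [0,0,0],
  ],
  slide=[
    [-0.0007,0.0015,0.01],
    [0,0,0.015],
    [0,0,0.01],
    [0,0,0],
    [0,0,0],
    [0,0,0],
    [0,0,0],
    [0,0,0],
    [0,0,0],
    [0,0,0],
  ],
  gripper=[-0.4,-0.4,-0.4,-0.4,-0.4,-0.4,-0.4,-0.4,-0.4,-0.4],
)

```text
time_s: 50.8
position: [0.4837, 0.2825, 0.1867]
tool_rot: [[-0.111, -0.994, 0.0], [-0.994, 0.111, 0.0], [-0.0, -0.0, -1.0]]
ft_force: [-0.2, 0.6, -1.0]
grip_width: 0.0343
```

```bash
python3 mv.py 0.4847 0.2817 0.19 -96.35; python3 - <<'E'
from m import *
im=cam("wrist");np.save("w22.npy",im,allow_pickle=True)
crop(im,160,120,185,190,4,"pics/w22.png")
im=cam("scene");np.save("s22.npy",im,allow_pickle=True);crop(im,340,80,100,120,5,"pics/s22.png")
im=cam("top");np.save("t22.npy",im,allow_pickle=True);crop(im,90,190,100,90,6,"pics/t22.png")
E
```

```text
turn rz -0.0003 then slide [ 0.0007 -0.001  -0.0033] t 50.8 pos [0.4837 0.2825 0.1867] yaw -96.37 tilt [0.0001 0.    ]
```

View pics/w22.png

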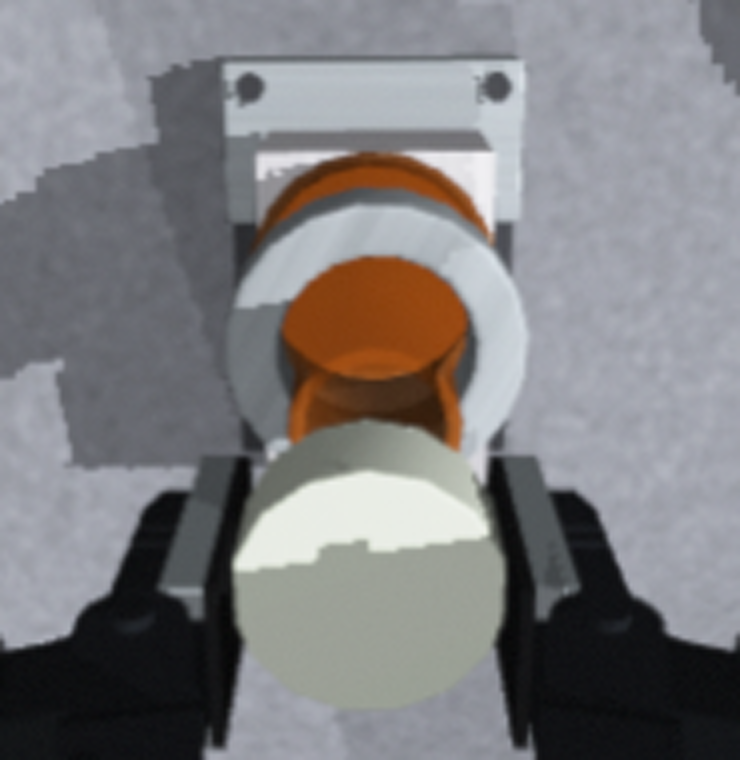

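View pics/s22.png

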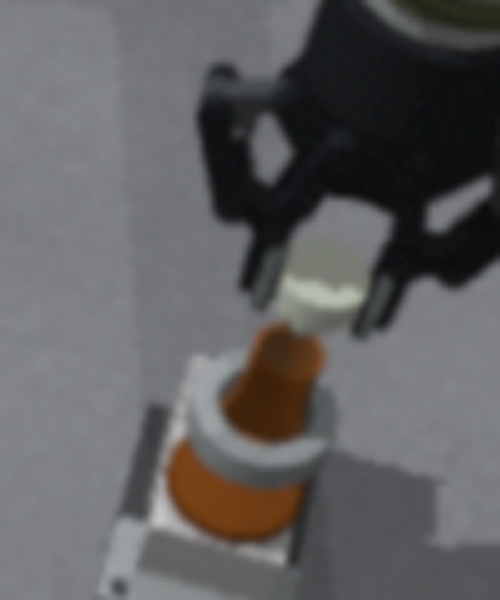

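View pics/t22.png

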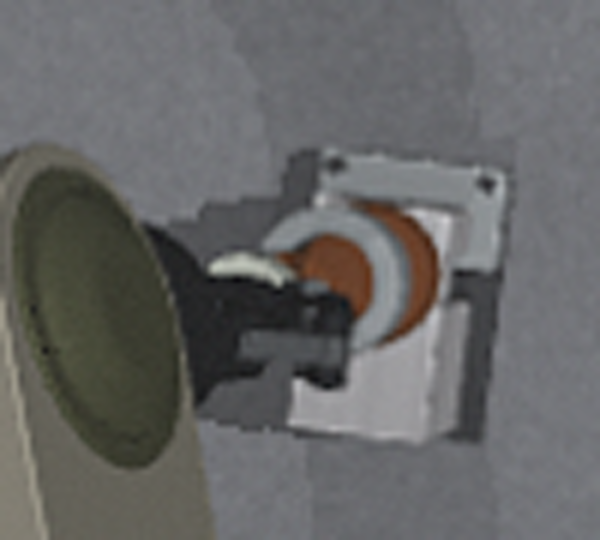

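```bash
python3 - <<'E'
from m import *
im=np.load("w22.npy",allow_pickle=True).item();s=observe()
f=lambda u,v:(u/4+160,v/4+120)
g=lambda uv,z:((plane(im,uv,z)-s["position"])@s["tool_rot"]).round(4)
print("mouth",g([f(290,430),f(463,430),f(376,350)],.152));print("head",g([f(232,590),f(506,590),f(370,472),f(370,710)],.2000))
E
```

```text
mouth [[-0.014  -0.0007  0.0346]
 [ 0.0153 -0.0007  0.0346]
 [ 0.0006 -0.0152  0.0346]]
head [[-0.0181 -0.0007 -0.0134]
 [ 0.0168 -0.0007 -0.0134]
 [-0.0005 -0.0174 -0.0134]
 [-0.0005  0.0178 -0.0134]]
```

Emit:
jog_arm(
  dr=[
    [0,0,0],
    [0,0,0],
    [0,0,0],
    [0,0,0],
    [0,0,0],
    [0,0,0],
    [0,0,0],
    [0,0,0],
    [0,0,0],
    [0,0,0],
  ],
  slide=[
    [0.001,-0.0006,0],
    [0,0,0.004],
    [0,0,0.006],
    [0,0,0.004],
    [0,0,0.001],
    [0,0,0],
    [0,0,0],
    [0,0,0],
    [0,0,0],
    [0,0,0],
  ],
  gripper=[-0.4,-0.4,-0.4,-0.4,-0.4,-0.4,-0.4,-0.4,-0.4,-0.4],
)

```text
time_s: 51.95
position: [0.4843, 0.2815, 0.1717]
tool_rot: [[-0.111, -0.994, 0.0], [-0.994, 0.111, 0.0], [-0.0, -0.0, -1.0]]
ft_force: [0.2, 0.4, -0.0]
grip_width: 0.0342
```

```bash
python3 mv.py 0.4847 0.2817 0.1547 -96.35; python3 - <<'E'
from m import *
im=cam("scene");crop(im,350,80,80,100,6,"pics/s23.png")
E
```

```text
turn rz -0.0004 then slide [-0.0003 -0.0004  0.017 ] t 51.95 pos [0.4843 0.2815 0.1717] yaw -96.37 tilt [0.0002 0.    ]
```

View pics/s23.png

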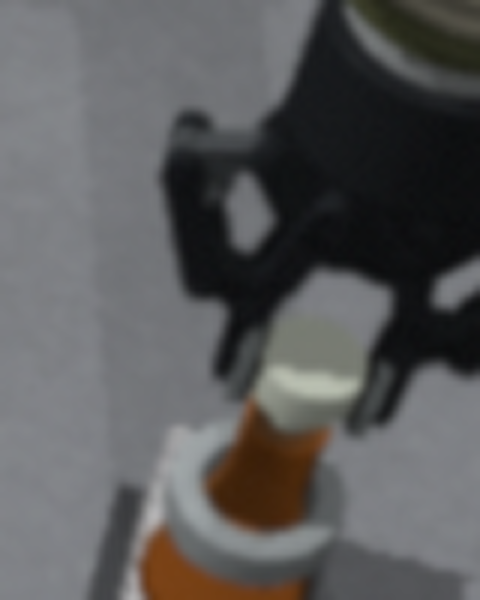

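Emit:
jog_arm(
  dr=[
    [0,0,0],
    [0,0,0],
    [0,0,0],
    [0,0,0],
    [0,0,0],
    [0,0,0],
    [0,0,0],
    [0,0,0],
    [0,0,0],
    [0,0,0],
  ],
  slide=[
    [0,-0.0003,0.001],
    [0,0,0.001],
    [0,0,0.001],
    [0,0,0.001],
    [0,0,0.001],
    [0,0,0],
    [0,0,0],
    [0,0,0],
    [0,0,0],
    [0,0,0],
  ],
  gripper=[-0.4,-0.4,-0.4,-0.4,-0.4,-0.4,-0.4,-0.4,-0.4,-0.4],
)

```text
time_s: 53.0
position: [0.4845, 0.2814, 0.1666]
tool_rot: [[-0.111, -0.994, 0.0], [-0.994, 0.111, 0.0], [-0.0, -0.0, -1.0]]
ft_force: [-0.2, -0.2, -0.8]
grip_width: 0.0342
```

Emit:
jog_arm(
  dr=[
    [0,0,0],
    [0,0,0],
    [0,0,0],
    [0,0,0],
    [0,0,0],
    [0,0,0],
    [0,0,0],
    [0,0,0],
    [0,0,0],
    [0,0,0],
  ],
  slide=[
    [0,0,0.002],
    [0,0,0.002],
    [0,0,0.002],
    [0,0,0.002],
    [0,0,0.002],
    [0,0,0.001],
    [0,0,0],
    [0,0,0],
    [0,0,0],
    [0,0,0],
  ],
  gripper=[-0.4,-0.4,-0.4,-0.4,-0.4,-0.4,-0.4,-0.4,-0.4,-0.4],
)

```text
time_s: 54.0
position: [0.4846, 0.2814, 0.1557]
tool_rot: [[-0.111, -0.994, 0.0], [-0.994, 0.111, 0.0], [-0.0, -0.0, -1.0]]
ft_force: [0.0, -0.6, 0.2]
grip_width: 0.034
```

Emit:
jog_arm(
  dr=[
    [0,0,0],
    [0,0,0],
    [0,0,0],
    [0,0,0],
    [0,0,0],
    [0,0,0],
    [0,0,0],
    [0,0,0],
    [0,0,0],
    [0,0,0],
  ],
  slide=[
    [0,0,0.0005],
    [0,0,0],
    [0,0,0.0005],
    [0,0,0],
    [0,0,0],
    [0,0,0],
    [0,0,0],
    [0,0,0],
    [0,0,0],
    [0,0,0],
  ],
  gripper=[-0.4,-0.4,-0.4,-0.4,-0.4,-0.4,-0.4,-0.4,-0.4,-0.4],
)

```text
time_s: 55.0
position: [0.4846, 0.2814, 0.1546]
tool_rot: [[-0.111, -0.994, 0.0], [-0.994, 0.111, 0.0], [-0.0, -0.0, -1.0]]
ft_force: [0.3, 0.6, 2.4]
grip_width: 0.0342
```

Emit:
jog_arm(
  dr=[
    [0,0,0],
    [0,0,0],
    [0,0,0],
    [0,0,0],
    [0,0,0],
    [0,0,0],
    [0,0,0],
    [0,0,0],
    [0,0,0],
    [0,0,0],
  ],
  slide=[
    [0,0,0.0003],
    [0,0,0],
    [0,0,0],
    [0,0,0],
    [0,0,0],
    [0,0,0],
    [0,0,0],
    [0,0,0],
    [0,0,0],
    [0,0,0],
  ],
  gripper=[-0.4,-0.4,-0.15,-0.1,0,0.2,0.4,0.7,1,1],
  force=20,
)

```text
time_s: 56.0
position: [0.4845, 0.2814, 0.1543]
tool_rot: [[-0.111, -0.994, 0.0], [-0.994, 0.111, 0.0], [-0.0, -0.0, -1.0]]
ft_force: [-0.6, 0.4, 0.2]
grip_width: 0.0854
```

Emit:
jog_arm(
  dr=[
    [0,0,0],
    [0,0,0],
    [0,0,0],
    [0,0,0],
    [0,0,0],
    [0,0,0],
    [0,0,0],
    [0,0,0],
    [0,0,0],
    [0,0,0],
  ],
  slide=[
    [0,0,-0.01],
    [0,0,-0.03],
    [0,0,-0.04],
    [0,0,-0.02],
    [0,0.03,0],
    [0,0.03,0],
    [0,0,0],
    [0,0,0],
    [0,0,0],
    [0,0,0],
  ],
  gripper=[1,1,1,1,1,1,1,1,1,1],
)

```text
time_s: 57.0
position: [0.4257, 0.2879, 0.2542]
tool_rot: [[-0.112, -0.994, 0.0], [-0.994, 0.112, -0.0], [0.0, -0.0, -1.0]]
ft_force: [-0.1, 0.0, 0.5]
grip_width: 0.0854
```

```bash
python3 - <<'E'
from m import *
s=observe();print(s["time_s"],s["ft_force"])
im=cam("wrist");np.save("w24.npy",im,allow_pickle=True);crop(im,150,20,200,200,3,"pics/w24.png")
im=cam("scene");np.save("s24.npy",im,allow_pickle=True);crop(im,340,100,90,110,5,"pics/s24.png")
E
```

```text
57.0 [-0.07552636  0.00687851  0.49382486]
```

View pics/w24.png

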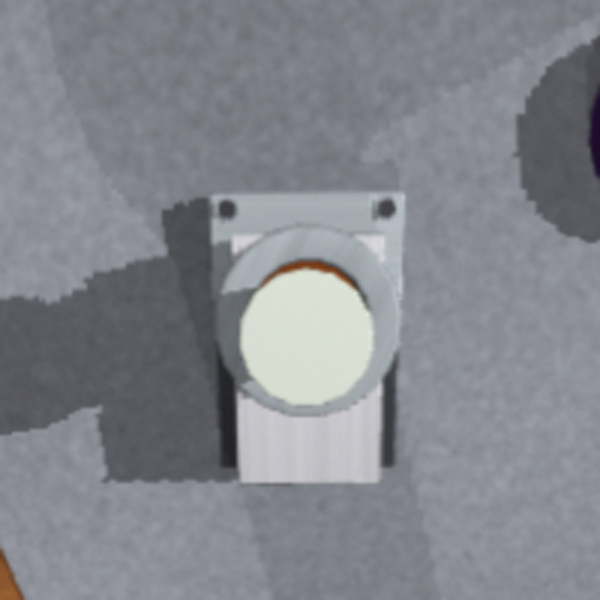

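View pics/s24.png

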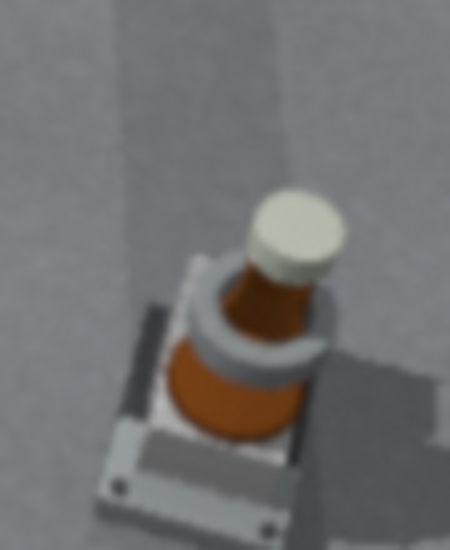

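```bash
python3 - <<'E'
from m import *
w=np.load("w24.npy",allow_pickle=True).item();b=np.load("s24.npy",allow_pickle=True).item();t=cam("top");V=lambda c:c.sum(2)/3
ew=el(blob(w,(225,100,55,60),lambda c:V(c)>205));eb=el(blob(b,(380,130,40,35),lambda c:V(c)>178))
print(ew,eb,"tri",tri(w,[ew[0]],b,[eb[0]]),plane(w,[ew[0]],.168))
crop(t,0,60,400,230,2,"pics/t24.png")
E
```

```text
((252.02975463867188, 132.02676391601562), (42.819271087646484, 43.69874572753906), 176.2028045654297) ((398.5594482421875, 144.97845458984375), (9.49928092956543, 14.44151782989502), 114.80110168457031) tri (array([0.4843841 , 0.28011318, 0.16669407]), np.float64(0.0037301455340945982)) [[0.48495649 0.2819093  0.168     ]]
```

View pics/t24.png

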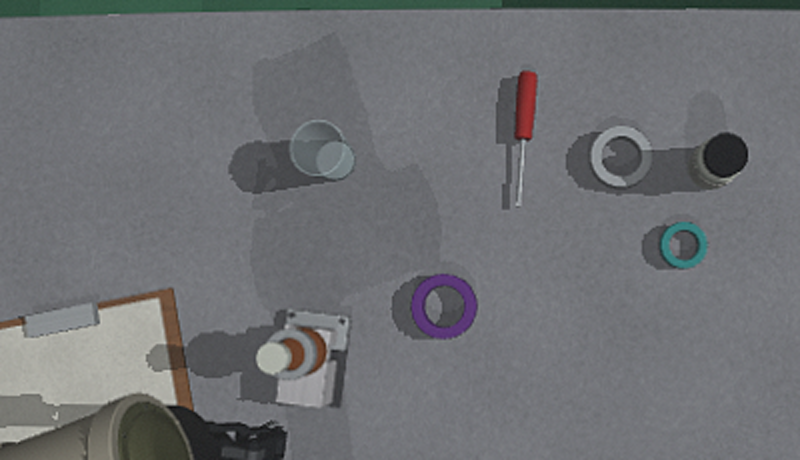

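The head top triangulates to z ≈ 0.167 m (0.168 expected) and lies over the pad centre. The bystanders have not moved and the gripper is clear, so I'm handing in.

```bash
python3 - <<'E'
from rig import env
print(env.close_job())
E
```

```text
the job is handed in; nothing more can be done
None
```

The receiving flask is set up in the order asked, and I handed the job in at about 57 s with the gripper open and clear.

1. **Riser:** I stood it on the base, let go, and pressed its overhanging end with about 18 N. Doubling the force from 9.6 N to 18.4 N moved it only about 0.1 mm, so it does not rock.
2. **Flask:** It stands on the pad, with its base within about 0.5 mm of the pad's centre.
3. **Weight:** The small grey ring lies round the shoulder. It made contact at the predicted height and looked level in the pictures.
4. **Stopper:** It met the flask's mouth at the predicted height. Its head top measures z ≈ 0.167 m, against 0.168 m expected.

In the last overall picture the beaker, jar, screwdriver and look-alike rings looked undisturbed.

**Disagreements:**
- The riser sits about 1.5 to 2.5 mm short of its nominal place along the base's x axis. My close-up reading before release was biased by perspective. I left it because both feet bear firmly.
- The scene and top cameras disagreed by about 2 mm in y. I went by the top and wrist cameras, which agreed with each other.
- The two sight lines in the final stopper height check missed each other by 3.7 mm, so that height is only a rough confirmation. The contact reading is the better evidence.

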